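Lay out the tea-tasting row by glass height

ROBOT

A 6-joint arm with a two-finger parallel gripper is mounted at the origin on the work surface. World frame = base frame: x ahead of the robot, y to its left, z up, the work surface at z = 0. Lengths are in mm, angles in rad, forces in N, time in s.
With the tool pointing down it reaches from about 275 to 825 mm from the base axis. Payload 4.9 kg.
Tool frame: the origin (TCP) lies midway between the tips of the shut fingers; the grasp point (between the pads) lies 19 mm behind it; y points along the fingers, x is the direction in which the jaws open and shut, and the axes are right-handed (so a half turn about y gives the same grasp; the last joint's range is limited). The gripper opens to 85 mm and grips with 20 to 120 N. Pads are 22 mm wide; open, the fingers measure 114 mm over their backs; the gripper's body (76 mm by 85 mm) begins 54 mm behind the grasp point. The pads swing forward as they close: fully open they stand 13 mm farther back than shut.
Start: joints at [1.04, 0.326, -0.193, 1.052, 0, 1.437], TCP at [212.554, 507.286, 195.781] pointing down, gripper open.
Joint ranges: [-2.65, 2.65], [-0.97, 1.79], [-1.3, 1.35], [-1.93, 2.1], [-1.47, 1.37], [-3.14, 3.14]. Speed limits (rad/s): [2.57, 2.57, 3.14, 3.14, 3.14, 3.14].

INTERFACE

Orientations are given as a rotation vector (axis times angle).
In Python, from cell import sense, capture, camera_info, order, finder gives the robot as it stands. The module is installed in compiled form; this text tells all that it offers.
- The arm moves only by the shell command python3 -m jog 'ROWS' [FORCE]. ROWS is JSON, a list of rows, each a list of 3 entries, a list of its own where there are three numbers: the turn, a rotation vector about the tool's x, y, z in degrees, then the shift along the tool's x, y, z in cm, then the opening, from 0 (shut) to 1 (fully open). A call has 1 to 12 rows; each row is the pose to reach, as a shift and turn from the pose measured when the call began, along the tool's axes at that moment; what a row does not reach only later rows make up. A row lasts 1/8 s, in which the tool goes at most 62.5 mm and 10.7 degrees, less where a joint would pass 70% of its speed; a pose out of reach is approached as far as the arm can. A call with a gripper value outside its range is refused whole. The fingers move at their own pace and stop on an object; FORCE is the grip in N (left out, the last holds). Time passes only in rows, so rows that repeat a pose let the fingers close. It gives the time, the measured TCP pose, the force and the opening at its end, in the units of the state.
- sense(): the state, without advancing time (a new reading comes with each control period).
- capture(name): name is "side" or "top" or "wrist"; returns (picture, depth): 384x512x3 uint8, red, green, blue; 384x512 float32, mm along the optical axis (not along the pixel's ray), 0 where there is no reading.
- camera_info(name): a dict with "intrinsics" (3x3 intrinsics, pixels), "k1" (the pictures are not rectified: a ray, as slopes to the right and down, at radius r is drawn at 1 + k1 r^2 times it, then the intrinsics apply), "position" and "orientation" of the camera in the world; the wrist camera has in their place "tool_from_camera" (4x4, takes a point from camera to tool coordinates, whose origin is the TCP and whose axes are the tool frame's). Camera axes: x right, y up, looking along -z (the intrinsics and any distortion apply to the point x, -y, -z); pixel columns grow to the right and rows downward; lengths in mm; the calibration is good to about 2 mm. A picture is of the moment at which its call begins: read the wrist's pose just before it. camera_info takes no time and is no camera call.
- order.job_done(): hands the job in, once; it reports no verdict.
Trained networks look in the newest picture that a camera, given by its name, has taken for a name from the list of things; names that differ only in an ending like _2 or _b are one class to them, and where a whole thing is asked for, a point or a joint stands for the part that bears it (a point fixed in the world has none). Each returns a list of dicts, best first, with "confidence" (0 to 1); they miss things now and then, are a little off and sometimes report something else, mostly with a low value. They report only what shows in the picture. A call takes as long as a camera call. They do not tell look-alikes from the thing itself.
- finder.recognise(camera, query): "point" ([x, y, z] in mm, in world coordinates, good to about 4 mm: the middle of the surface that is visible of it).
- finder.landmark_of(camera, query): "point" ([x, y, z] in mm, in world coordinates, good to about 4 mm: a listed point, or the origin of a listed thing).
The state is a dict: "time": time; "joint_pos": joint angles; "joint_velocities": joint speeds; "joint_torque": joint torques, N m; "eef_pos": TCP position; "eef_rot": TCP orientation; "contact_force": force on the tool from outside, world axes, zero at the start; "moment": the same for the moment, N m; "grip_width": finger opening in mm.
Only numpy, scipy, OpenCV 4.12 (cv2) and the standard library are available. Lean on these libraries where they do the work, as an engineer would, in place of code of your own. Each camera call takes 0.05 s, during which the arm holds its last target.

TASK

Lay out the tea tasting: stand one empty glass upright in the middle of each turquoise saucer on the teak board, so that the row runs in order of height from the shortest glass, next to the teapot, to the tallest at the other end. Set each glass down gently instead of dropping it, let none fall over, and leave the saucers where they are.

Things in the scene. Friction and masses are not known exactly. Their poses are not given: they have to be found in the camera images.
- glass_a_center (a point): the shortest of four plain smoked-glass tea glasses, empty, standing upright on the counter: a round tumbler 58 mm tall, 48 mm across the rim, narrowing evenly to 40 mm at the foot, walls 3 mm. The point is on the axis half-way up, 29 mm above the underside of the foot; z points up the axis; the yaw means nothing. Grip it somewhat above half-way, within about 35 mm of the rim, so that the palm of the gripper stays clear of the rim.
- glass_b_center (a point): the second shortest of four plain smoked-glass tea glasses, empty, standing upright on the counter: a round tumbler 70 mm tall, 54 mm across the rim, narrowing evenly to 45 mm at the foot, walls 3 mm. The point is on the axis half-way up, 35 mm above the underside of the foot; z points up the axis; the yaw means nothing. Grip it somewhat above half-way, within about 35 mm of the rim, so that the palm of the gripper stays clear of the rim.
- glass_c_center (a point): the second tallest of four plain smoked-glass tea glasses, empty, standing upright on the counter: a round tumbler 82 mm tall, 60 mm across the rim, narrowing evenly to 50 mm at the foot, walls 3 mm. The point is on the axis half-way up, 41 mm above the underside of the foot; z points up the axis; the yaw means nothing. Grip it somewhat above half-way, within about 35 mm of the rim, so that the palm of the gripper stays clear of the rim.
- glass_d_center (a point): the tallest of four plain smoked-glass tea glasses, empty, standing upright on the counter: a round tumbler 94 mm tall, 66 mm across the rim, narrowing evenly to 55 mm at the foot, walls 3 mm. The point is on the axis half-way up, 47 mm above the underside of the foot; z points up the axis; the yaw means nothing. Grip it somewhat above half-way, within about 35 mm of the rim, so that the palm of the gripper stays clear of the rim.
- saucer1: one of four identical round turquoise saucers, loose, standing in a row on the teak board (which one stands where in the row changes, so find its place by position). 110 mm across, rim 12 mm high; in the middle a flat floor 80 mm across, 5 mm above its underside, on which a glass stands. Origin: centre of its underside, which rests on the board's top. z up.
- saucer2: one of four identical round turquoise saucers, loose, standing in a row on the teak board (which one stands where in the row changes, so find its place by position). 110 mm across, rim 12 mm high; in the middle a flat floor 80 mm across, 5 mm above its underside, on which a glass stands. Origin: centre of its underside, which rests on the board's top. z up.
- saucer3: one of four identical round turquoise saucers, loose, standing in a row on the teak board (which one stands where in the row changes, so find its place by position). 110 mm across, rim 12 mm high; in the middle a flat floor 80 mm across, 5 mm above its underside, on which a glass stands. Origin: centre of its underside, which rests on the board's top. z up.
- saucer4: one of four identical round turquoise saucers, loose, standing in a row on the teak board (which one stands where in the row changes, so find its place by position). 110 mm across, rim 12 mm high; in the middle a flat floor 80 mm across, 5 mm above its underside, on which a glass stands. Origin: centre of its underside, which rests on the board's top. z up.
- board: teak cutting board lying flat and fixed on the counter, 180 mm (its x) by 470 mm (its y) and 22 mm thick; origin at the centre of its underside, on the counter (height 0). The row of four saucers runs along its y axis, about 114 mm from one saucer to the next, the outer ones about 171 mm either side of the middle.
- teapot: round white teapot with spout and handle (body 140 mm across, 146 mm high with its knob) on a dark grey silicone trivet 164 mm across, fixed on the counter beyond one end of the teak board, about 350 mm from the board's middle: at its +y end or its -y end. A small white lidded sugar bowl without spout or handle stands beyond the other end. Origin: centre of the trivet's underside; spout towards its -x.
Mind the look-alikes: they are no part of the job. Leave any blue or purple look-alike of the part that bears glass_c_center alone.

How it is judged:
By the outcome, as a careful person would: the job done as asked, in the order asked, and still so for the second after the job is handed in, with the robot touching nothing.
It also fails if it takes over 112 s, if anything falls off the work surface, if the arm or the gripper's body presses on something with over 40 N, if the wrist force passes 120 N, or if a joint passes its speed limit or range.

## Working session

There is one attempt and no reset: what is moved stays moved. The work goes in short steps, Python scripts to look and compute and a shell command to move; the robot and the scene stay as the last step left them, time stands still between calls to the robot, and variables do not carry over. Pictures are saved under pics/ and viewed, and the job is handed in when it is done.

```bash
ls; mkdir -p pics; python3 - <<'E'
from cell import sense,capture,camera_info
import cv2
s=sense();print(s)
for n in("side","top","wrist"):
    p,d=capture(n);cv2.imwrite(f"pics/{n}0.png",p[:,:,::-1]);i=camera_info(n);print(n,i)
E
```

```text
pics
{'time': 0.0, 'joint_pos': array([ 1.03979358e+00,  3.26951327e-01, -1.93604694e-01,  1.05198874e+00,
        1.20178212e-06,  1.43664637e+00]), 'joint_velocities': array([-0.00151626, -0.00065211, -0.00074012, -0.00015005, -0.00066481,
        0.00066349]), 'joint_torque': array([ 1.40900262e-03, -4.43399620e+01,  2.62442797e+01,  1.52725348e-02,
       -2.63911397e-04,  1.99995391e-06]), 'eef_pos': array([212.21600907, 506.70436674, 194.98993325]), 'eef_rot': array([-1.37198727, -0.9109031 ,  0.91349347]), 'contact_force': array([-0.78926554, -0.55672969,  0.42120387]), 'moment': array([-0.02278758, -0.0110051 ,  0.00482538]), 'grip_width': 85.50113348206881}
side {'intrinsics': array([[435.66995911,   0.        , 250.18744152],
       [  0.        , 435.66995911, 194.71379923],
       [  0.        ,   0.        ,   1.        ]]), 'k1': -0.05493603823612136, 'position': array([ 210.49287027, -851.30111446,  904.02014372]), 'orientation': array([ 0.81113965, -0.1250112 , -0.32086325])}
top {'intrinsics': array([[480.24654697,   0.        , 246.02087736],
       [  0.        , 480.24654697, 186.99029018],
       [  0.        ,   0.        ,   1.        ]]), 'k1': -0.010764142385694793, 'position': array([ 363.65688211,   37.86773917, 1601.86477636]), 'orientation': array([ 0.06655522, -0.08677427, -1.56639024])}
wrist {'intrinsics': array([[280.78977169,   0.        , 257.67745115],
       [  0.        , 280.78977169, 189.53827341],
       [  0.        ,   0.        ,   1.        ]]), 'k1': -0.03474084238322526, 'tool_from_camera': array([[ 9.99999322e-01,  8.94061985e-04,  7.46752094e-04,
         1.77867792e+00],
       [ 4.76184738e-04,  2.71301372e-01, -9.62494332e-01,
        -1.78269958e+02],
       [-1.06312446e-03,  9.62494034e-01,  2.71300762e-01,
         6.93045628e+01],
       [ 0.00000000e+00,  0.00000000e+00,  0.00000000e+00,
         1.00000000e+00]])}
```

View pics/side0.png

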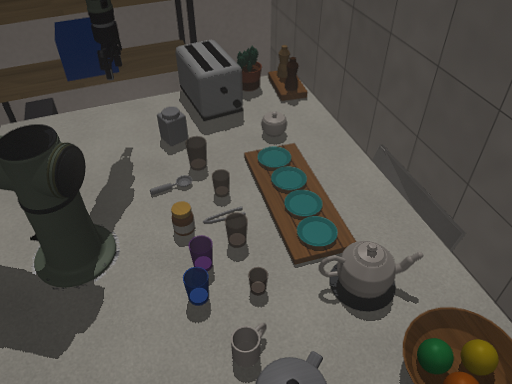

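View pics/top0.png

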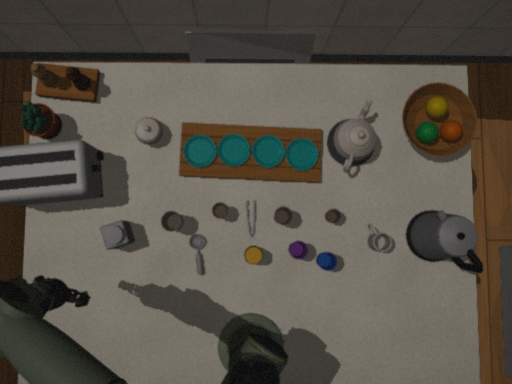

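View pics/wrist0.png

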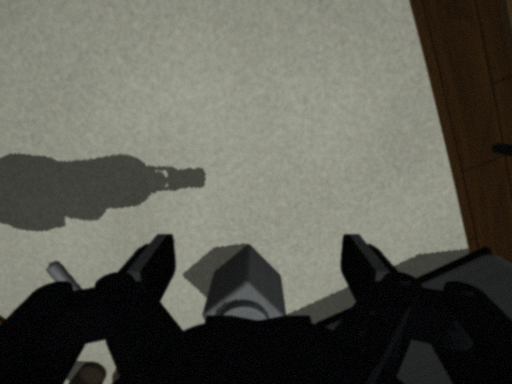

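The top view shows four smoked glasses at about (172,221), (220,211), (283,216) and (333,216). The blue glass (326,261) and the purple one (298,250) are the look-alikes. The teapot is at the right end of the saucer row, (355,140), and the sugar bowl is at the left, (148,130).

```bash
cat > h.py <<'E'
import numpy as np, cv2
from cell import sense,capture,camera_info,finder
from scipy.spatial.transform import Rotation as R
def campose(n):
    i=camera_info(n)
    if n=="wrist":
        s=sense();T=np.eye(4);T[:3,:3]=R.from_rotvec(s['eef_rot']).as_matrix();T[:3,3]=s['eef_pos']
        M=T@np.array(i['tool_from_camera'])
        return i,M[:3,:3],M[:3,3]
    return i,R.from_rotvec(i['orientation']).as_matrix(),np.array(i['position'])
def project(n,P,cp=None):
    i,Rm,t=cp or campose(n);c=(np.atleast_2d(P)-t)@Rm
    x=c[:,0]/-c[:,2];y=-c[:,1]/-c[:,2];f=1+i['k1']*(x*x+y*y);K=i['intrinsics']
    return np.c_[K[0,0]*x*f+K[0,2],K[1,1]*y*f+K[1,2]]
def cloud(n,d,cp=None):
    i,Rm,t=cp or campose(n);K=i['intrinsics']
    v,u=np.mgrid[:384,:512]
    pts=np.stack([u,v],-1).reshape(-1,1,2).astype(float)
    q=cv2.undistortPoints(pts,K,np.array([i['k1'],0,0,0.])).reshape(384,512,2)
    c=np.stack([q[...,0]*d,-q[...,1]*d,-d],-1)
    P=c@Rm.T+t;P[d<=0]=np.nan;return P
E
python3 - <<'E'
from h import *
for n in("top","side"):
    p,d=capture(n);np.savez(f"{n}.npz",p=p,d=d)
    for q in["glass_a_center","glass_b_center","glass_c_center","glass_d_center","saucer1","board","teapot"] if n=="top" else ["glass_a_center","saucer1","board","teapot"]:
        for r in finder.landmark_of(n,q):
            print(n,q,np.round(r['point']),round(r['confidence'],2),np.round(project(n,r['point'])[0]))
    P=cloud(n,d)
    hsv=cv2.cvtColor(p,cv2.COLOR_RGB2HSV)
    m=((hsv[...,0]>80)&(hsv[...,0]<100)&(hsv[...,1]>120)&(hsv[...,2]>50)).astype(np.uint8)
    nn,l,st,ce=cv2.connectedComponentsWithStats(m)
    for k in range(1,nn):
        if st[k,4]>150: 
            q=P[l==k];print(n,'saucer',np.round(ce[k]),st[k],np.round(np.nanmean(q,0),1),np.round((np.nanpercentile(q,1,axis=0)+np.nanpercentile(q,99,axis=0))/2,1))
    # height blobs
    if n=="top":
        h=P[...,2];m=((h>25)&(h<130)).astype(np.uint8)
        nn,l,st,ce=cv2.connectedComponentsWithStats(m)
        for k in range(1,nn):
            if 20<st[k,4]<900:
                q=P[l==k];print('blob',np.round(ce[k]),st[k,2:],np.round(np.nanmean(q,0),1),'zmax',np.round(np.nanpercentile(q[:,2],[50,90,98])))
print(sense()['time'])
E
```

```text
top glass_a_center [ 422. -265.   27.] 0.56 [332. 217.]
top glass_b_center [441.  99.  36.] 0.58 [221. 210.]
top glass_c_center [ 278. -238.   40.] 0.88 [325. 261.]
top glass_c_center [ 320. -151.   40.] 0.63 [298. 248.]
top glass_c_center [ 425. -101.   41.] 0.56 [282. 215.]
top glass_d_center [406. 255.  51.] 0.84 [172. 220.]
top saucer1 [641. 171.  22.] 0.89 [200. 150.]
top saucer1 [ 626. -168.   27.] 0.85 [302. 155.]
top saucer1 [642.  58.  23.] 0.8 [234. 150.]
top saucer1 [637. -55.  22.] 0.76 [268. 152.]
top board [635.   2.   0.] 0.65 [251. 153.]
top board [442.  97.  33.] 0.33 [222. 210.]
top teapot [ 673. -338.   -1.] 0.73 [351. 143.]
top saucer [217. 150.] [ 184  135   66   32 1582] [639.7 115.4  30. ] [638.8 115.3  30.7]
top saucer [285. 152.] [ 252  136   66   34 1579] [ 633.3 -110.8   29.7] [ 632.7 -111.2   29.7]
blob [ 45. 123.] [ 40  36 671] [715.5 665.7  81.3] zmax [ 79. 120. 128.]
blob [149. 131.] [ 28  27 606] [696.2 334.3  64.7] zmax [67. 73. 86.]
blob [292. 132.] [22  8 40] [ 704.2 -135.9   27.2] zmax [26. 31. 32.]
blob [317. 133.] [ 7  9 22] [ 699.1 -219.    27.2
[... 1025 characters left out ...]
126.]
side glass_a_center [ 424. -267.   28.] 0.59 [259. 283.]
side saucer1 [637. 171.  21.] 0.87 [274. 160.]
side saucer1 [640.  61.  22.] 0.77 [289. 180.]
side saucer1 [ 630. -166.   21.] 0.74 [318. 234.]
side saucer1 [638. -57.  18.] 0.72 [304. 207.]
side board [636.   1.  -2.] 0.77 [295. 199.]
side teapot [ 675. -342.   -3.] 0.9 [363. 285.]
side saucer [274. 157.] [258 148  33  19 493] [636.8 174.7  29.7] [635.2 170.7  31. ]
side saucer [288. 178.] [272 167  34  23 605] [640.6  63.3  29.7] [639.3  60.   31. ]
side saucer [303. 203.] [285 190  37  26 745] [637.5 -51.   29.6] [635.3 -53.2  30.6]
side saucer [317. 231.] [297 216  40  30 917] [ 628.  -163.1   29.4] [ 626.4 -164.9   30.4]
0.8
```

```bash
python3 - <<'E'
from h import *
from scipy.optimize import least_squares
z=np.load("top.npz");p,d=z['p'],z['d'];P=cloud("top",d)
s=np.load("side.npz")
a=cv2.resize(p[190:280,155:355],None,fx=4,fy=4,interpolation=cv2.INTER_CUBIC)
b=cv2.resize(s['p'][125:310,145:345],None,fx=2.9,fy=2.9,interpolation=cv2.INTER_CUBIC)
cv2.imwrite("pics/crop1.png",a[:,:,::-1]);cv2.imwrite("pics/crop1s.png",b[:,:,::-1])
def fit(xy,r):
    c0=np.mean(xy,0);return least_squares(lambda c:np.hypot(*(xy-c).T)-r,c0,loss='soft_l1').x
for n,(pp,dd) in{"top":(p,d),"side":(s['p'],s['d'])}.items():
    P=cloud(n,dd)
    for nm,c,h,r in[("a",(425,-265),58,22.5),("b",(443,102),70,25.5),("c",(427,-105),82,28.5),("d",(407,258),94,31.5)]:
        k=np.hypot(P[...,0]-c[0],P[...,1]-c[1])<r+12
        k&=(P[...,2]>h-6)
        xy=P[k][:,:2];print(n,nm,len(xy),np.round(fit(xy,r),1),np.round(np.median(P[k][:,2])))
    hsv=cv2.cvtColor(pp,cv2.COLOR_RGB2HSV)
    m=(hsv[...,0]>80)&(hsv[...,0]<100)&(hsv[...,1]>100)&(hsv[...,2]>40)
    for y in(171,58,-55,-168):
        k=m&(abs(P[...,1]-y)<56)&(abs(P[...,0]-635)<70)&(P[...,2]<45)
        q=P[k][:,:2]
        h=cv2.convexHull(q.astype(np.float32));(c,rr)=cv2.minEnclosingCircle(h)
        e=fit(h[:,0],55);print(n,'saucer',y,np.round(c,1),round(rr,1),np.round(e,1),len(q))
E
```

```text
top a 51 [ 425.5 -261.6] 59.0
top b 54 [441.2 100.6] 71.0
top c 57 [ 424.7 -100. ] 82.0
top d 77 [406.  252.2] 94.0
top saucer 171 [639.2 171.5] 54.8 [639.5 171.6] 807
top saucer 58 [641.   59.7] 54.4 [641.8  59.3] 802
top saucer -55 [637.6 -54.8] 53.9 [639.1 -55.5] 801
top saucer -168 [ 629.5 -167. ] 55.4 [ 628.  -167.2] 799
side a 114 [ 422.4 -265.8] 57.0
side b 101 [438.2 100.9] 69.0
side c 126 [ 422.  -100.7] 81.0
side d 116 [402.2 251.7] 93.0
side saucer 171 [636.4 171.4] 54.3 [636.5 171.6] 517
side saucer 58 [639.7  59.9] 55.3 [637.5  60.2] 619
side saucer -55 [634.3 -54.4] 55.3 [635.1 -55.1] 755
side saucer -168 [ 627.1 -164.5] 54.7 [ 627.5 -164.2] 927
```

View pics/crop1.png

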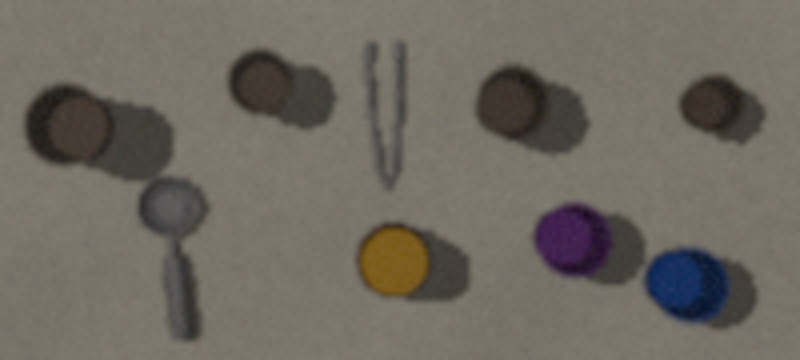

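View pics/crop1s.png

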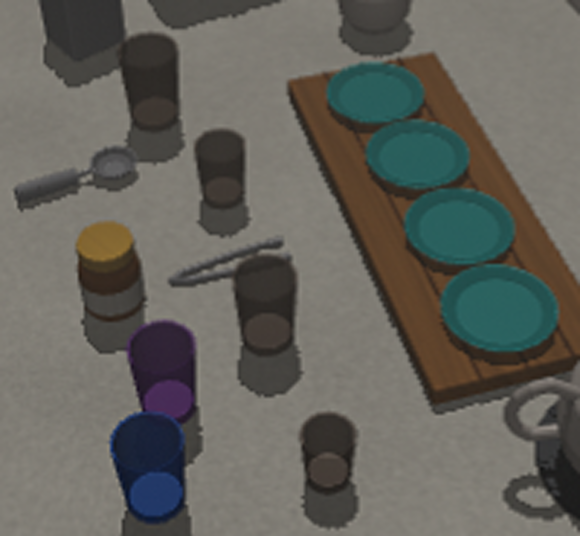

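All four smoked glasses are clearly told apart from the purple and blue ones in the crops: d, b, c and a from left to right in the top crop, heights 94/71/82/59 from depth. The plan is a→saucer at y≈-166, b→-55, c→60, d→171. I'll set the jaws along world x once, then use plain translations.

```bash
cat >> h.py <<'E'
def rel(target,width=None,phi=None):
    s=sense();M=R.from_rotvec(s['eef_rot']).as_matrix()
    print('t',s['time'],'pos',np.round(s['eef_pos'],1),'F',np.round(s['contact_force'],1),'w',round(s['grip_width'],1),'q',np.round(s['joint_pos'],2))
    if target is not None: print('shift cm',np.round((np.array(target)-s['eef_pos'])@M/10,2))
    if phi is not None:
        D=np.array([[np.cos(phi),np.sin(phi),0],[0,0,-1],[0,0,0]]);D[2]=np.cross(D[0],D[1]);D=D.T
        print('turn deg',np.round(np.degrees(R.from_matrix(M.T@D).as_rotvec()),2))
    return M
E
python3 - <<'E'
from h import *
M=rel([404,252,200],phi=0);print(np.round(M,3))
rel(None,phi=np.pi)
E
```

```text
t 0.8 pos [212.5 507.3 195.8] F [-0.6 -0.1  0.3] w 85.4 q [ 1.04  0.33 -0.19  1.05  0.    1.44]
shift cm [-16.15  -0.42 -27.52]
turn deg [-0.   67.27 -0.  ]
[[ 0.386 -0.    -0.922]
 [ 0.922  0.     0.386]
 [ 0.    -1.     0.   ]]
t 0.8 pos [212.5 507.3 195.8] F [-0.6 -0.1  0.3] w 85.4 q [ 1.04  0.33 -0.19  1.05  0.    1.44]
turn deg [  -0.   -112.73    0.  ]
```

```bash
python3 -m jog '[[[0,67.3,0],[-16.1,-0.4,-27.5],1],[[0,67.3,0],[-16.1,-0.4,-27.5],1],[[0,67.3,0],[-16.1,-0.4,-27.5],1],[[0,67.3,0],[-16.1,-0.4,-27.5],1],[[0,67.3,0],[-16.1,-0.4,-27.5],1],[[0,67.3,0],[-16.1,-0.4,-27.5],1],[[0,67.3,0],[-16.1,-0.4,-27.5],1],[[0,67.3,0],[-16.1,-0.4,-27.5],1],[[0,67.3,0],[-16.1,-0.4,-27.5],1],[[0,67.3,0],[-16.1,-0.4,-27.5],1]]' 25
cat > look.py <<'E'
import sys
from h import *
n=sys.argv[1];cp=campose("wrist");p,d=capture("wrist");np.savez(n+".npz",p=p,d=d);cv2.imwrite(f"pics/{n}.png",p[:,:,::-1])
P=cloud("wrist",d,cp)
from scipy.optimize import least_squares
from itertools import *
for a in sys.argv[2:]:
    x,y,h,r=map(float,a.split(','))
    k=(np.hypot(P[...,0]-x,P[...,1]-y)<r+12)&(P[...,2]>h-6)&(P[...,2]<h+8)
    q=P[k]
    if len(q)>20:
        f=least_squares(lambda c:np.hypot(*(q[:,:2]-c).T)-r,np.mean(q[:,:2],0),loss='soft_l1')
        print(a,len(q),np.round(f.x,1),'rms',np.sqrt(np.mean(f.fun**2)).round(1),'ymin/max',np.ptp(q,0).round(),'z',np.median(q[:,2]).round(1))
    else: print(a,len(q))
rel(None)
E
python3 look.py w1 404,252,94,31.5 440,101,70,25.5
```

```text
time: 2.05
eef_pos: [403.8, 252.8, 199.8]
eef_rot: [-1.571, -0.0, 0.0]
contact_force: [0.6, -0.3, 0.4]
grip_width: 85.4
404,252,94,31.5 681 [403.  254.6] rms 1.1 ymin/max [65. 66.  8.] z 93.8
440,101,70,25.5 438 [438.4 103.6] rms 1.1 ymin/max [51. 53.  8.] z 69.4
t 2.1 pos [403.8 252.8 199.8] F [-0.4 -0.6  0.2] w 85.4 q [ 0.4   0.19 -0.37  1.01 -0.    1.97]
```

View pics/w1.png

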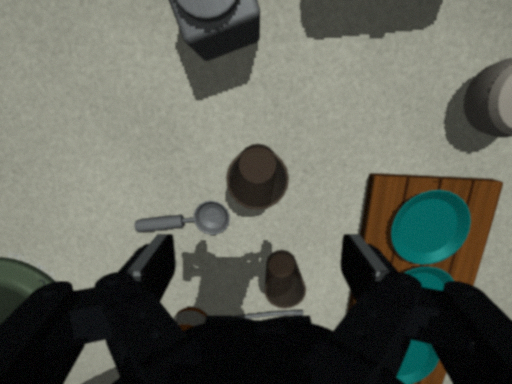

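Wrist view: d rim at (257,178), b at (285,280), spoon at (210,218) clear of the jaws, saucers at right. It agrees with the other cameras within ~3 mm. Gripping d with TCP z≈45.

```bash
python3 -m jog '[[[0,0,0],[0,5,0.1],1],[[0,0,0],[0,10,0.1],1],[[0,0,0],[0,14,0.1],1],[[0,0,0],[0,15.5,0.1],1],[[0,0,0],[0,15.5,0.1],1],[[0,0,0],[0,15.5,0.1],0.3],[[0,0,0],[0,15.5,0.1],0.3],[[0,0,0],[0,15.5,0.1],0.3],[[0,0,0],[0,15.5,0.1],0.3],[[0,0,0],[0,15.5,0.1],0.3],[[0,0,0],[0,15.5,0.1],0.3],[[0,0,0],[0,15.5,0.1],0.3]]' 25
```

```text
time: 3.6
eef_pos: [404.6, 254.4, 46.1]
eef_rot: [-1.57, -0.002, -0.001]
contact_force: [-2.7, 0.0, 6.0]
grip_width: 62.8
```

```bash
python3 -m jog '[[[0,0,0],[0,-1,0],0.3],[[0,0,0],[0,-4,0],0.3],[[0,0,0],[0,-8,0],0.3],[[0,0,0],[0,-13,0],0.3],[[0,0,0],[0,-15.4,0],0.3],[[0,0,0],[0,-15.4,0],0.3]]'
python3 - <<'E'
from h import *
rel([638,172,180],phi=0)
E
```

```text
time: 4.35
eef_pos: [405.7, 254.8, 202.4]
eef_rot: [-1.568, -0.006, -0.005]
contact_force: [0.5, 0.2, -2.6]
grip_width: 63.0
t 4.35 pos [405.7 254.8 202.4] F [ 0.5  0.2 -2.6] w 63.0 q [ 0.41  0.18 -0.37  1.01  0.    1.98]
shift cm [23.21  2.36 -8.3 ]
turn deg [-0.18  0.04  0.37]
```

```bash
python3 -m jog '[[[0,0,0.3],[5,0.4,-1.8],0.3],[[0,0,0.3],[10.5,1,-3.8],0.3],[[0,0,0.3],[16,1.6,-5.8],0.3],[[0,0,0.3],[21,2.2,-7.5],0.3],[[0,0,0.3],[23.2,2.4,-8.3],0.3],[[0,0,0.3],[23.2,2.4,-8.3],0.3],[[0,0,0.3],[23.2,2.4,-8.3],0.3]]'
python3 look.py w2 638,172,34,54 640,60,34,54
```

```text
time: 5.22
eef_pos: [636.3, 172.2, 178.3]
eef_rot: [-1.568, 0.001, 0.002]
contact_force: [-0.2, 0.6, -1.9]
grip_width: 62.8
638,172,34,54 2162 [636.  163.9] rms 9.1 ymin/max [108.  82.   8.] z 31.6
640,60,34,54 0
t 5.275 pos [636.4 172.5 178.9] F [-0.8 -1.1 -2. ] w 62.8 q [0.15 0.54 0.1  1.13 0.   1.72]
```

View pics/w2.png

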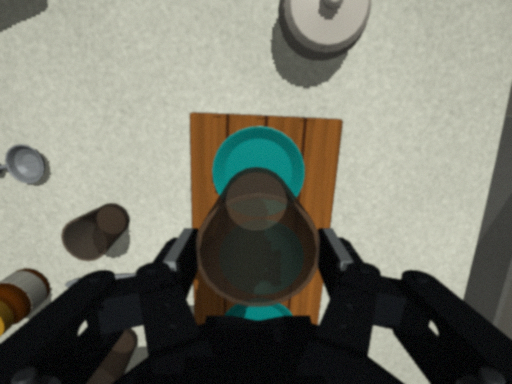

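```bash
cat > sau.py <<'E'
from h import *
from scipy.optimize import least_squares
def rays(cp,uv):
    i,Rm,t=cp
    q=cv2.undistortPoints(np.asarray(uv,float).reshape(-1,1,2),i['intrinsics'],np.array([i['k1'],0,0,0.])).reshape(-1,2)
    return np.c_[q[:,0],-q[:,1],-np.ones(len(q))]@Rm.T
def saucers(p,cp,z=34,r=55,show=True):
    hsv=cv2.cvtColor(p,cv2.COLOR_RGB2HSV)
    m=((hsv[...,0]>80)&(hsv[...,0]<100)&(hsv[...,1]>100)&(hsv[...,2]>35)).astype(np.uint8)
    cs,_=cv2.findContours(m,cv2.RETR_EXTERNAL,cv2.CHAIN_APPROX_NONE)
    uv=np.concatenate([c[:,0] for c in cs if len(c)>40]);v=rays(cp,uv);t=cp[2]
    X=t+v*((z-t[2])/v[:,2])[:,None];X=X[:,:2];out=[]
    for c in[(638,172),(639,60),(637,-55),(628,-166)]:
        c=np.array(c,float)
        for tol in(12,6,3,3):
            e=np.hypot(*(X-c).T)-r;k=abs(e)<tol
            if k.sum()<25:break
            c=least_squares(lambda c:np.hypot(*(X[k]-c).T)-r,c,loss='soft_l1').x
        else:
            a=np.degrees(np.arctan2(*(X[k]-c).T[::-1]));print(np.round(c,1),k.sum(),'arc bins',len(np.unique(a//20)))
E
python3 - <<'E'
from sau import *
i=camera_info("wrist")
def cpf(pos,rv):
    T=np.eye(4);T[:3,:3]=R.from_rotvec(rv).as_matrix();T[:3,3]=pos;M=T@i['tool_from_camera'];return i,M[:3,:3],M[:3,3]
saucers(np.load("w1.npz")['p'],cpf([403.8,252.8,199.8],[-1.571,0,0]))
cp=campose("wrist")
z=np.load("w2.npz");saucers(z['p'],cp)
for n in("top","side"):saucers(np.load(n+".npz")['p'],campose(n))
P=cloud("wrist",z['d'],cp);q=P[(P[...,2]>215)&(P[...,2]<240)&(np.hypot(P[...,0]-637,P[...,1]-172)<45)]
print(len(q),q[:,2].max(),np.percentile(q[:,2],[50,95]))
q=q[q[:,2]>np.percentile(q[:,2],97)-6]
print(least_squares(lambda c:np.hypot(*(q[:,:2]-c).T)-31.5,[637,172],loss='soft_l1').x,(q.min(0)+q.max(0))/2)
E
```

```text
[635.8 171.2] 208 arc bins 18
[638.9  58.3] 55 arc bins 6
[634.7 -51.8] 42 arc bins 5
[636.7 170.7] 177 arc bins 13
[638.9 -60.7] 30 arc bins 6
[640.4 168.3] 51 arc bins 12
[640.1  62.8] 42 arc bins 12
[640.1 -57.9] 50 arc bins 12
[ 626.1 -162.1] 46 arc bins 12
[635.8 166.6] 40 arc bins 11
[641.6  64.4] 38 arc bins 10
[638.  -57.1] 46 arc bins 12
[ 628.2 -162.1] 51 arc bins 11
5260 239.9991789545938 [226.35665318 236.96985402]
[636.56679802 178.7399298 ] [636.94685254 174.31261682 236.13007142]
```

```bash
python3 - <<'E'
from sau import *
cp=campose("wrist");p=np.load("w2.npz")['p'];d=np.load("w2.npz")['d']
P=cloud("wrist",d,cp)
for u,v in[(258,302),(258,298),(200,245),(317,245),(230,295)]:print(u,v,P[v,u].round(1))
im=cv2.resize(p[100:330,150:370],None,fx=2.5,fy=2.5,interpolation=cv2.INTER_CUBIC)[:,:,::-1].copy()
a=np.linspace(0,2*np.pi,120)
for (c,z,r,col) in[((636.5,172.5),227,33,(0,0,255)),((636.5,172.5),133,27.5,(0,255,255)),((636.5,171),34,55,(0,255,0))]:
    q=project("wrist",np.c_[c[0]+r*np.cos(a),c[1]+r*np.sin(a),a*0+z],cp)
    for u,v in q:cv2.circle(im,(int((u-150)*2.5),int((v-100)*2.5)),1,col,-1)
cv2.imwrite("pics/w2o.png",im)
E
```

```text
258 302 [636.7 142.9 227.7]
258 298 [636.7 141.4 222.3]
200 245 [606.8 176.2 226.2]
317 245 [667.  176.3 226.2]
230 295 [621.5 146.5 226.6]
```

View pics/w2o.png

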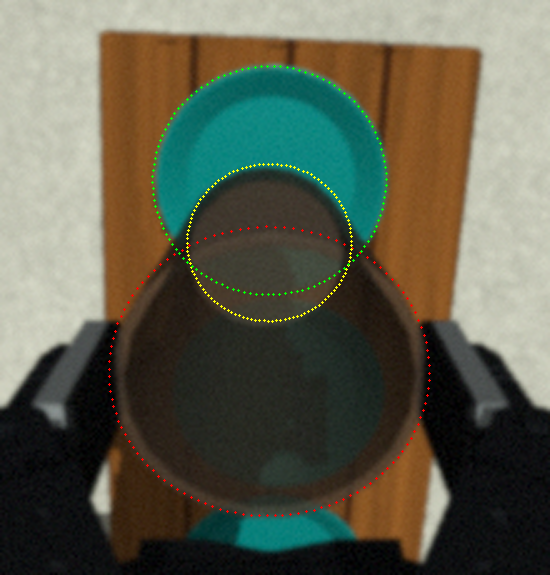

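Overlay: held glass d (red rim, yellow foot) lines up with the saucer (green) within about 1 mm. Lowering.

```bash
python3 -m jog '[[[0,0,0],[0,3,-0.1],0.3],[[0,0,0],[0,6,-0.1],0.3],[[0,0,0],[0,8.5,-0.1],0.3],[[0,0,0],[0,9.7,-0.1],0.3],[[0,0,0],[0,10,-0.1],0.3],[[0,0,0],[0,10,-0.1],0.3]]'
python3 -m jog '[[[0,0,0],[0,0.1,0],0.3],[[0,0,0],[0,0.2,0],0.3],[[0,0,0],[0,0.3,0],0.3],[[0,0,0],[0,0.4,0],0.3],[[0,0,0],[0,0.4,0],0.3]]'
```

```text
time: 6.02
eef_pos: [636.8, 172.1, 79.9]
eef_rot: [-1.568, -0.002, 0.001]
contact_force: [0.1, 0.6, -2.5]
grip_width: 63.2
time: 6.65
eef_pos: [636.7, 172.0, 75.7]
eef_rot: [-1.568, -0.001, 0.001]
contact_force: [0.4, 0.2, -2.2]
grip_width: 63.1
```

```bash
python3 -m jog '[[[0,0,0],[0,0.1,0],0.3],[[0,0,0],[0,0.15,0],0.3],[[0,0,0],[0,0.2,0],0.3],[[0,0,0],[0,0.2,0],0.3]]'; python3 -m jog '[[[0,0,0],[0,0.05,0],0.3],[[0,0,0],[0,0.1,0],0.3],[[0,0,0],[0,0.1,0],0.3]]'
```

```text
time: 7.15
eef_pos: [636.6, 172.0, 73.6]
eef_rot: [-1.568, -0.001, 0.001]
contact_force: [0.5, 0.7, -2.1]
grip_width: 62.8
time: 7.52
eef_pos: [636.7, 172.2, 73.3]
eef_rot: [-1.567, -0.002, 0.001]
contact_force: [-1.2, -0.3, 3.4]
grip_width: 63.0
```

Contact felt (+5.6 N). Releasing and rising.

```bash
python3 -m jog '[[[0,0,0],[0,0,0],1],[[0,0,0],[0,0,0],1],[[0,0,0],[0,0,0],1],[[0,0,0],[0,0,0],1],[[0,0,0],[0,-1,0],1],[[0,0,0],[0,-4,0],1],[[0,0,0],[0,-9,0],1],[[0,0,0],[0,-12.5,0],1],[[0,0,0],[0,-12.5,0],1]]'
python3 - <<'E'
from h import *
p,d=capture("side");cv2.imwrite("pics/s2.png",cv2.resize(p[100:330,120:400],None,fx=2.6,fy=2.6)[:,:,::-1])
rel([439,102.5,180],phi=0)
E
```

```text
time: 8.65
eef_pos: [639.1, 172.1, 203.0]
eef_rot: [-1.566, -0.008, -0.005]
contact_force: [0.4, 0.1, -0.2]
grip_width: 85.4
t 8.7 pos [637.8 171.9 200.5] F [ 0.1  0.4 -0.3] w 85.4 q [0.15 0.53 0.13 1.17 0.   1.72]
shift cm [-19.9    1.93  -6.91]
turn deg [-0.23  0.1   0.26]
```

View pics/s2.png

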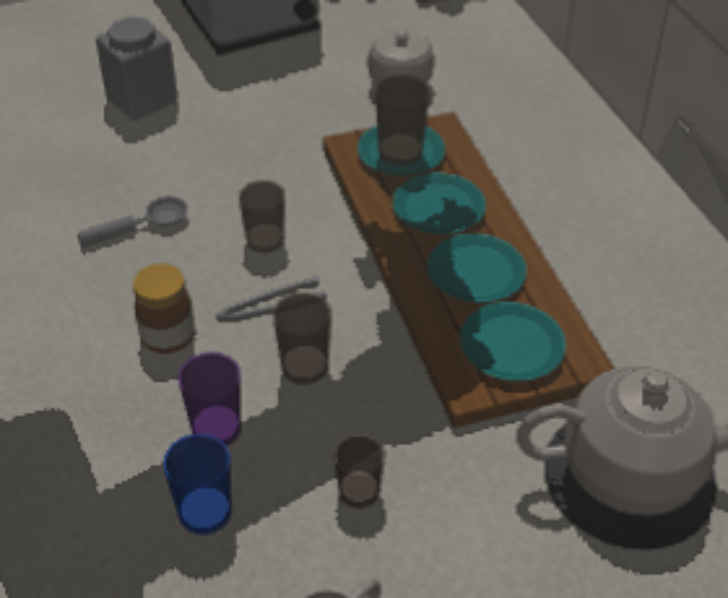

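Side view: d stands upright in the far saucer at (400,140). Next, c.

```bash
python3 -m jog '[[[-0.2,0,0.3],[-4.5,0,-5],1],[[-0.2,0,0.3],[-21.5,0.5,-27.2],1],[[-0.2,0,0.3],[-21.5,0.5,-27.2],1],[[-0.2,0,0.3],[-21.5,0.5,-27.2],1],[[-0.2,0,0.3],[-21.5,0.5,-27.2],1],[[-0.2,0,0.3],[-21.5,0.5,-27.2],1],[[-0.2,0,0.3],[-21.5,0.5,-27.2],1],[[-0.2,0,0.3],[-21.5,0.5,-27.2],1]]'
python3 look.py w3 423,-100,82,28.5 424,-264,58,22.5
python3 - <<'E'
from sau import *
saucers(np.load("w3.npz")['p'],campose("wrist"))
E
```

```text
time: 9.7
eef_pos: [423.4, -100.0, 193.0]
eef_rot: [-1.57, -0.0, 0.002]
contact_force: [0.9, 0.0, 0.4]
grip_width: 85.2
423,-100,82,28.5 586 [422.3 -98.1] rms 1.1 ymin/max [59. 59.  8.] z 81.9
424,-264,58,22.5 382 [ 422.9 -262.8] rms 1.2 ymin/max [46. 47.  8.] z 57.4
t 9.75 pos [423.6 -99.8 193.1] F [-0.3 -0.4  0.5] w 85.5 q [-0.4   0.12 -0.47  0.98  0.    1.17]
[640.1  61.8] 198 arc bins 13
[636.7 -53.2] 257 arc bins 18
[ 627.1 -164.1] 224 arc bins 18
```

View pics/w3.png

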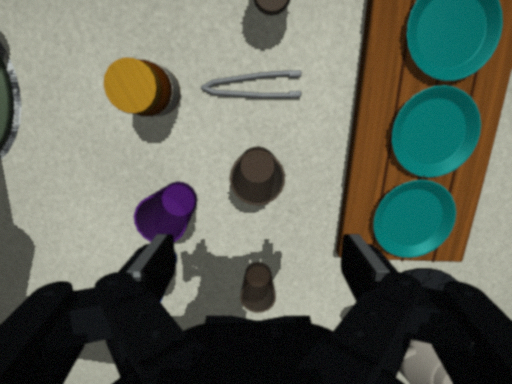

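c (257,175) is the smoked glass; the purple look-alike is at (165,210), clear of the fingers. Gripping.

```bash
python3 -m jog '[[[0,0,0],[-0.1,5,0.1],1],[[0,0,0],[-0.1,10,0.1],1],[[0,0,0],[-0.1,14,0.1],1],[[0,0,0],[-0.1,15.6,0.1],1],[[0,0,0],[-0.1,15.6,0.1],1],[[0,0,0],[-0.1,15.6,0.1],0.3],[[0,0,0],[-0.1,15.6,0.1],0.3],[[0,0,0],[-0.1,15.6,0.1],0.3],[[0,0,0],[-0.1,15.6,0.1],0.3],[[0,0,0],[-0.1,15.6,0.1],0.3],[[0,0,0],[-0.1,15.6,0.1],0.3],[[0,0,0],[-0.1,15.6,0.1],0.3]]' 25
python3 -m jog '[[[0,0,0],[0,-1,0],0.3],[[0,0,0],[0,-4,0],0.3],[[0,0,0],[0,-8,0],0.3],[[0,0,0],[0,-13,0],0.3],[[0,0,0],[0,-15.4,0],0.3],[[0,0,0],[0,-15.4,0],0.3]]'
python3 - <<'E'
from h import *
rel([640,61.5,180],phi=0)
E
```

```text
time: 11.25
eef_pos: [423.5, -98.9, 38.5]
eef_rot: [-1.571, -0.003, 0.001]
contact_force: [-1.5, 1.1, 5.0]
grip_width: 58.2
time: 12.0
eef_pos: [425.0, -99.6, 194.9]
eef_rot: [-1.573, -0.007, -0.003]
contact_force: [-0.2, 0.2, -1.6]
grip_width: 57.8
t 12.0 pos [425.  -99.6 194.9] F [-0.2  0.2 -1.6] w 57.8 q [-0.4   0.11 -0.47  0.98  0.    1.17]
shift cm [21.54  1.6  16.05]
turn deg [0.11 0.17 0.36]
```

```bash
python3 -m jog '[[[0.1,0,0.3],[4,0.4,3],0.3],[[0.1,0,0.3],[8,0.8,6.2],0.3],[[0.1,0,0.3],[12,1.2,9.3],0.3],[[0.1,0,0.3],[16.5,1.4,12.4],0.3],[[0.1,0,0.3],[20,1.6,15],0.3],[[0.1,0,0.3],[21.6,1.6,16.1],0.3],[[0.1,0,0.3],[21.6,1.6,16.1],0.3],[[0.1,0,0.3],[21.6,1.6,16.1],0.3]]'
cat > ov.py <<'E'
import sys
from sau import *
n=sys.argv[1];sx,sy,dz,H,rr,rf=map(float,sys.argv[2:])  # saucer guess, pick TCP z, glass height, rim r, foot r
cp=campose("wrist");s=sense()['eef_pos'];p,d=capture("wrist");np.savez(n+".npz",p=p,d=d)
im=cv2.resize(p[100:330,150:370],None,fx=2.5,fy=2.5,interpolation=cv2.INTER_CUBIC)[:,:,::-1].copy()
a=np.linspace(0,2*np.pi,120);b=s[2]-dz
for (c,z,r,col) in[((s[0],s[1]),b+H,rr,(0,0,255)),((s[0],s[1]),b,rf,(0,255,255)),((sx,sy),34,55,(0,255,0))]:
    q=project("wrist",np.c_[c[0]+r*np.cos(a),c[1]+r*np.sin(a),a*0+z],cp)
    for u,v in q:cv2.circle(im,(int((u-150)*2.5),int((v-100)*2.5)),1,col,-1)
cv2.imwrite(f"pics/{n}.png",im)
saucers(p,cp);rel([sx,sy,dz+27],phi=0)
E
python3 ov.py w4 640 61.5 38.5 82 30 25
```

```text
time: 13.0
eef_pos: [639.2, 61.6, 178.8]
eef_rot: [-1.571, -0.001, 0.003]
contact_force: [-0.1, -0.0, -0.9]
grip_width: 58.1
[636.4 173.7] 213 arc bins 14
[640.5  58.7] 180 arc bins 13
[ 627.6 -167.2] 74 arc bins 7
t 13.05 pos [639.4  61.4 179.3] F [-0.7 -1.1 -1.3] w 57.7 q [-0.02  0.51  0.05  1.11 -0.    1.55]
shift cm [7.000e-02 1.138e+01 1.000e-02]
turn deg [ 0.02  0.13 -0.04]
```

View pics/w4.png

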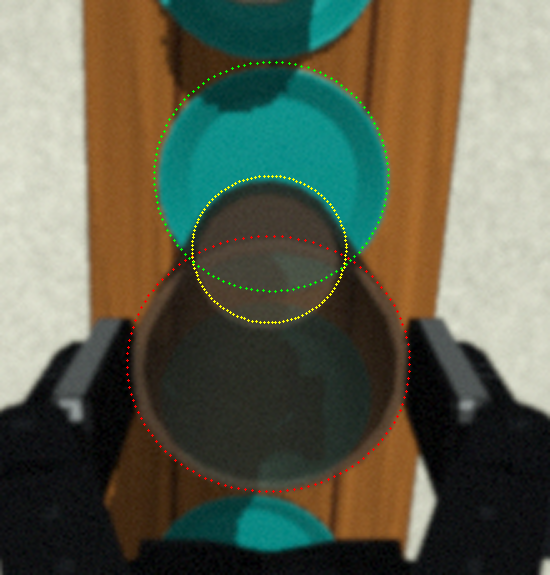

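Foot and saucer are both about 2 mm lower in the picture than the overlays, so they are aligned with each other. Lowering.

```bash
python3 -m jog '[[[0,0,0],[0.1,3,-0.05],0.3],[[0,0,0],[0.1,6,-0.05],0.3],[[0,0,0],[0.1,9,-0.05],0.3],[[0,0,0],[0.1,10.4,-0.05],0.3],[[0,0,0],[0.1,10.8,-0.05],0.3],[[0,0,0],[0.1,11,-0.05],0.3],[[0,0,0],[0.1,11,-0.05],0.3]]'
python3 -m jog '[[[0,0,0],[0,0.05,0],0.3],[[0,0,0],[0,0.1,0],0.3],[[0,0,0],[0,0.15,0],0.3],[[0,0,0],[0,0.15,0],0.3]]'
```

```text
time: 13.92
eef_pos: [641.0, 60.8, 70.3]
eef_rot: [-1.571, -0.002, 0.001]
contact_force: [0.5, -0.8, -2.0]
grip_width: 58.2
time: 14.42
eef_pos: [640.9, 60.8, 68.7]
eef_rot: [-1.571, -0.002, 0.001]
contact_force: [-0.5, -0.7, -1.6]
grip_width: 57.9
```

```bash
python3 -m jog '[[[0,0,0],[0,0.1,0],0.3],[[0,0,0],[0,0.2,0],0.3],[[0,0,0],[0,0.2,0],0.3]]'; python3 -m jog '[[[0,0,0],[0,0.07,0],0.3],[[0,0,0],[0,0.13,0],0.3],[[0,0,0],[0,0.13,0],0.3]]'
```

```text
time: 14.8
eef_pos: [640.8, 60.8, 66.6]
eef_rot: [-1.571, -0.002, 0.001]
contact_force: [0.6, 0.2, -0.9]
grip_width: 58.0
time: 15.18
eef_pos: [640.9, 60.8, 65.7]
eef_rot: [-1.571, -0.002, 0.001]
contact_force: [-1.5, -0.1, 2.1]
grip_width: 57.9
```

```bash
python3 -m jog '[[[0,0,0],[0,0.02,0],0.3],[[0,0,0],[0,0.02,0],1],[[0,0,0],[0,0.02,0],1],[[0,0,0],[0,0.02,0],1],[[0,0,0],[0,0.02,0],1],[[0,0,0],[0,-1,0],1],[[0,0,0],[0,-4,0],1],[[0,0,0],[0,-9,0],1],[[0,0,0],[0,-12.5,0],1],[[0,0,0],[0,-12.5,0],1]]'
python3 - <<'E'
from h import *
p,d=capture("side");cv2.imwrite("pics/s3.png",cv2.resize(p[100:330,120:400],None,fx=2.6,fy=2.6)[:,:,::-1])
rel([438.5,103,185],phi=0)
E
```

```text
time: 16.42
eef_pos: [643.3, 60.9, 195.3]
eef_rot: [-1.571, -0.008, -0.005]
contact_force: [-0.0, 0.2, -0.5]
grip_width: 84.9
t 16.475 pos [642.   60.9 192.9] F [ 0.3  0.5 -0.2] w 85.1 q [-0.02  0.5   0.07  1.13 -0.    1.55]
shift cm [-20.34   0.69   4.26]
turn deg [0.03 0.13 0.27]
```

View pics/s3.png

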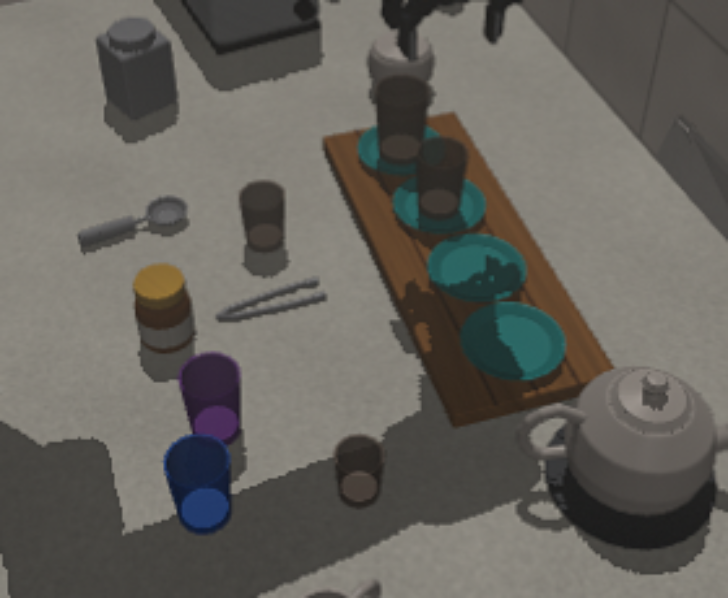

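c stands in the second saucer at (440,185). Next, b.

```bash
python3 -m jog '[[[0,0,0.2],[-5,0,1],1],[[0,0,0.2],[-20.3,0.5,4.3],1],[[0,0,0.2],[-20.3,0.7,4.3],1],[[0,0,0.2],[-20.3,0.7,4.3],1],[[0,0,0.2],[-20.3,0.7,4.3],1],[[0,0,0.2],[-20.3,0.7,4.3],1]]'
python3 look.py w5 438,102,70,25.5
```

```text
time: 17.23
eef_pos: [439.5, 103.3, 184.7]
eef_rot: [-1.571, -0.003, 0.001]
contact_force: [0.5, 0.9, 0.5]
grip_width: 85.4
438,102,70,25.5 509 [438.5 103.2] rms 1.1 ymin/max [53. 53.  8.] z 69.8
t 17.275 pos [439.9 103.3 184.7] F [ 0.4  0.3 -0. ] w 85.2 q [ 0.07  0.15 -0.45  0.96 -0.    1.64]
```

View pics/w5.png

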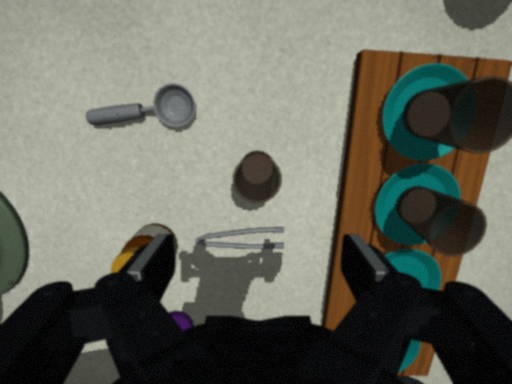

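b is centred at (257,177); the tongs (240,240) are clear.

```bash
python3 -m jog '[[[0,0,0],[-0.1,5,0],1],[[0,0,0],[-0.1,10,0],1],[[0,0,0],[-0.1,14,0],1],[[0,0,0],[-0.1,15.4,0],1],[[0,0,0],[-0.1,15.4,0],1],[[0,0,0],[-0.1,15.4,0],0.2],[[0,0,0],[-0.1,15.4,0],0.2],[[0,0,0],[-0.1,15.4,0],0.2],[[0,0,0],[-0.1,15.4,0],0.2],[[0,0,0],[-0.1,15.4,0],0.2],[[0,0,0],[-0.1,15.4,0],0.2],[[0,0,0],[-0.1,15.4,0],0.2]]' 25
python3 -m jog '[[[0,0,0],[0,-1,0],0.2],[[0,0,0],[0,-4,0],0.2],[[0,0,0],[0,-8,0],0.2],[[0,0,0],[0,-13,0],0.2],[[0,0,0],[0,-15.4,0],0.2],[[0,0,0],[0,-15.4,0],0.2]]'
python3 - <<'E'
from h import *
rel([637,-54,175],phi=0)
E
```

```text
time: 18.77
eef_pos: [428.4, 103.5, 33.7]
eef_rot: [-1.571, 0.009, 0.014]
contact_force: [-33.2, -1.0, 66.1]
grip_width: 17.4
time: 19.52
eef_pos: [432.6, 103.8, 190.3]
eef_rot: [-1.57, 0.004, 0.009]
contact_force: [-0.4, -0.5, -0.4]
grip_width: 17.0
t 19.525 pos [432.6 103.8 190.3] F [-0.4 -0.5 -0.4] w 17.0 q [ 0.07  0.14 -0.45  0.99  0.    1.64]
shift cm [ 20.4    1.36 -15.85]
turn deg [-0.02  0.2  -0.48]
```

Something went wrong: the width is 17 mm and the force was 66 N. Looking before anything else.

```bash
python3 - <<'E'
from h import *
for n in("side","top","wrist"):
    p,d=capture(n);cv2.imwrite(f"pics/{n}6.png",p[:,:,::-1] if n!="side" else cv2.resize(p[100:330,120:400],None,fx=2.6,fy=2.6)[:,:,::-1])
E
```

```text
(no output)
```

View pics/side6.png

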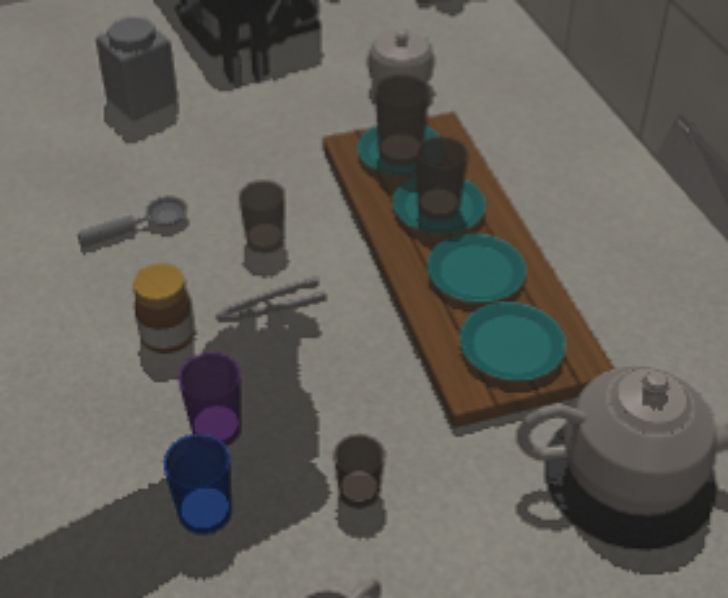

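View pics/wrist6.png

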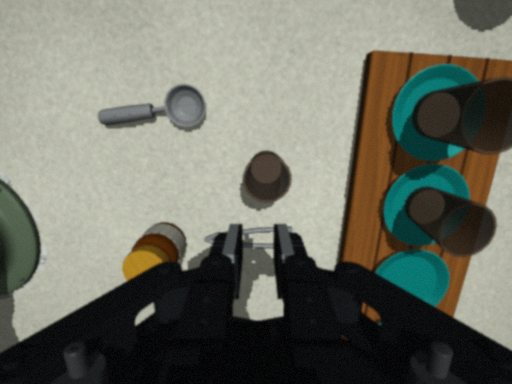

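```bash
python3 -m jog '[[[0,0,0],[0,0,0],1],[[0,0,0],[0,0,0],1],[[0,0,0],[0,0,0],1],[[0,0,0],[0,0,0],1],[[0,0,0],[0,0,0],1]]'
python3 look.py w7 438,102,70,25.5
python3 - <<'E'
from h import *
from scipy.optimize import least_squares
for n in("top","side"):
    p,d=capture(n);P=cloud(n,d)
    q=P[(np.hypot(P[...,0]-438,P[...,1]-102)<40)&(P[...,2]>62)&(P[...,2]<80)]
    print(n,len(q),least_squares(lambda c:np.hypot(*(q[:,:2]-c).T)-25.5,np.mean(q[:,:2],0),loss='soft_l1').x)
z=np.load("w7.npz")['p'];cv2.imwrite("pics/w7c.png",cv2.resize(z[100:300,130:400],None,fx=2.9,fy=2.9)[:,:,::-1])
E
```

```text
time: 20.3
eef_pos: [430.0, 103.5, 187.0]
eef_rot: [-1.571, 0.009, 0.015]
contact_force: [-0.3, 0.7, -0.1]
grip_width: 85.4
438,102,70,25.5 496 [438.4 103.1] rms 1.1 ymin/max [52. 53.  8.] z 69.7
t 20.35 pos [430.  103.5 187.1] F [-0.2 -0.4  0.3] w 85.6 q [ 0.07  0.15 -0.45  0.99  0.    1.64]
  return _methods._mean(a, axis=axis, dtype=dtype,
  ret = um.true_divide(
Traceback (most recent call last):
ValueError: Initial guess is outside of provided bounds
```

```bash
python3 - <<'E'
from h import *
z=np.load("w7.npz")['p'];cv2.imwrite("pics/w7c.png",cv2.resize(z[100:384,60:450],None,fx=2,fy=2)[:,:,::-1])
p,d=capture("side");np.savez("s7.npz",p=p,d=d);cv2.imwrite("pics/s7.png",cv2.resize(p[60:260,60:330],None,fx=2.9,fy=2.9)[:,:,::-1])
P=cloud("side",d);print(P[d>0].min(0),np.isnan(P).mean())
q=P[150:185,210:235];print(np.nanmin(q.reshape(-1,3),0),np.nanmax(q.reshape(-1,3),0))
E
```

```text
[-542.29226859 -680.4935173  -589.07495753] 0.004114786783854167
[412.38451769  71.90333176  -4.59260252] [536.44618502 317.60637851  76.19825915]
```

View pics/w7c.png

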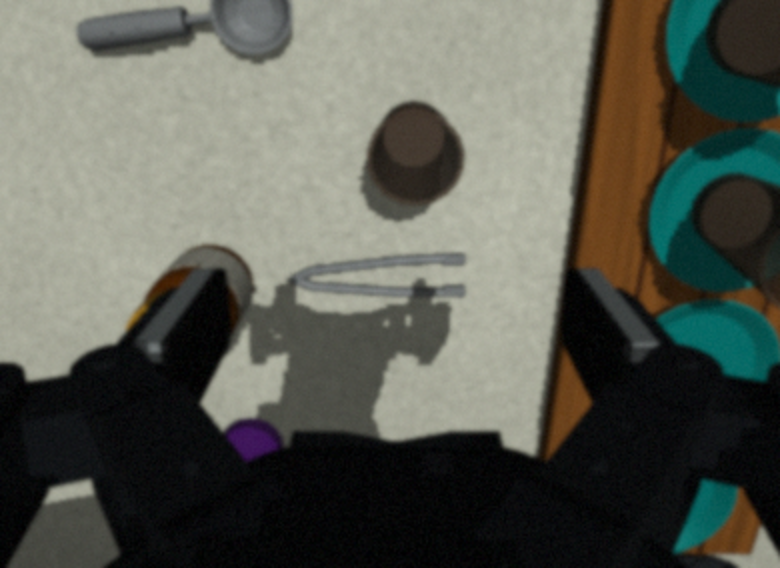

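View pics/s7.png

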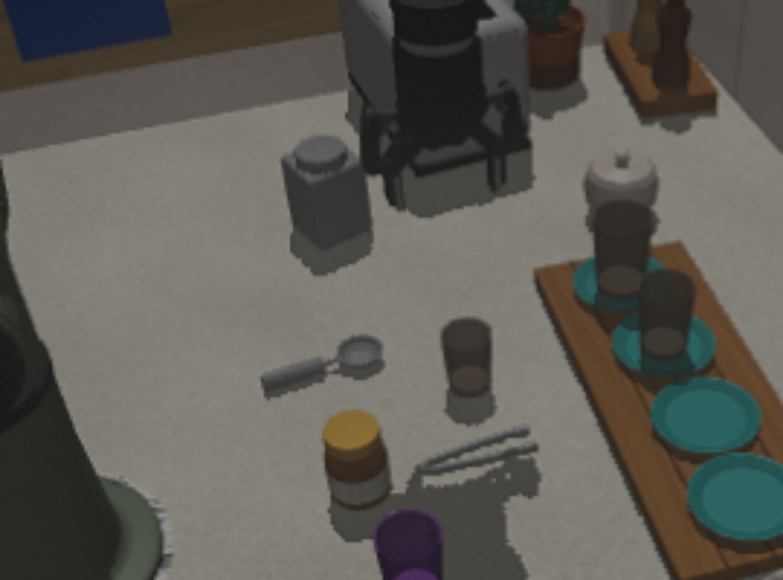

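View pics/top6.png

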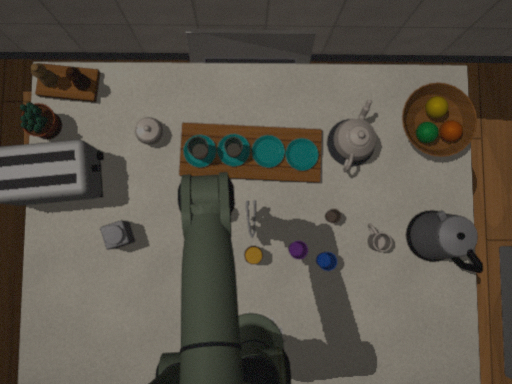

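The glass has not moved at all, and nothing in the pictures explains the load. I'll repeat in stages, reading the force at each.

```bash
python3 - <<'E'
from h import *
rel([438.5,103,100],phi=0)
print(project("side",[[430,103,187],[438,103,70]]))
E
```

```text
t 20.45 pos [430.  103.5 187.1] F [-0.2  0.1 -0.9] w 85.7 q [ 0.07  0.15 -0.45  0.99  0.    1.64]
shift cm [ 0.99  8.7  -0.05]
turn deg [ 0.01  0.2  -0.87]
[[214.99361603 143.02373743]
 [220.2752375  174.59793562]]
```

```bash
python3 -m jog '[[[0,0.2,-0.9],[0.9,4,0],1],[[0,0.2,-0.9],[0.9,7,0],1],[[0,0.2,-0.9],[0.9,8.5,0],1],[[0,0.2,-0.9],[0.9,8.5,0],1],[[0,0.2,-0.9],[0.9,8.5,0],1]]'; python3 -m jog '[[[0,0,0],[0,1,0],1],[[0,0,0],[0,2,0],1],[[0,0,0],[0,2,0],1]]';python3 -m jog '[[[0,0,0],[0,1,0],1],[[0,0,0],[0,2,0],1],[[0,0,0],[0,2,0],1]]'
python3 - <<'E'
from h import *
p,d=capture("wrist");cv2.imwrite("pics/w8.png",p[:,:,::-1])
rel([438.5,103,33],phi=0)
E
```

```text
time: 21.08
eef_pos: [438.3, 103.6, 102.6]
eef_rot: [-1.571, -0.001, -0.001]
contact_force: [1.1, 0.3, 0.2]
grip_width: 85.4
time: 21.45
eef_pos: [437.5, 103.5, 81.8]
eef_rot: [-1.571, 0.0, 0.0]
contact_force: [-0.4, 0.2, -0.2]
grip_width: 85.3
time: 21.82
eef_pos: [436.4, 103.4, 60.7]
eef_rot: [-1.571, 0.002, 0.002]
contact_force: [0.4, 1.1, 0.1]
grip_width: 85.7
t 21.875 pos [436.9 103.5  61.2] F [-0.4  0.   0.9] w 85.3 q [ 0.07  0.29 -0.63  0.65 -0.    1.64]
shift cm [ 0.17  2.82 -0.05]
turn deg [ 0.02 -0.   -0.09]
```

View pics/w8.png

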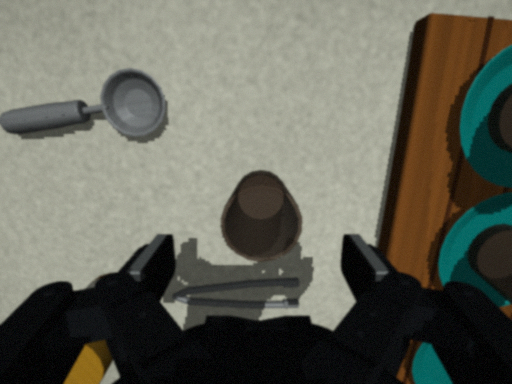

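```bash
python3 -m jog '[[[0,0,0],[0.15,1,0],1],[[0,0,0],[0.2,2,0],1],[[0,0,0],[0.2,2.7,0],1],[[0,0,0],[0.2,2.7,0],1]]'
python3 -m jog '[[[0,0,0],[0,0,0],0.7],[[0,0,0],[0,0,0],0.7],[[0,0,0],[0,0,0],0.7]]' 20
python3 - <<'E'
from h import *
p,d=capture("wrist");cv2.imwrite("pics/w9.png",p[:,:,::-1])
rel([438.5,103,33],phi=0)
E
```

```text
time: 22.38
eef_pos: [438.1, 103.4, 33.5]
eef_rot: [-1.571, 0.003, 0.002]
contact_force: [-0.2, 0.9, 0.1]
grip_width: 85.1
time: 22.75
eef_pos: [438.4, 103.4, 33.7]
eef_rot: [-1.571, 0.002, 0.002]
contact_force: [0.2, 0.2, -0.5]
grip_width: 59.9
t 22.8 pos [438.3 103.4  33.7] F [-0.1 -0.2 -0.4] w 59.8 q [ 0.07  0.34 -0.66  0.58 -0.    1.64]
shift cm [ 0.02  0.07 -0.04]
turn deg [ 0.02 -0.01 -0.15]
```

View pics/w9.png

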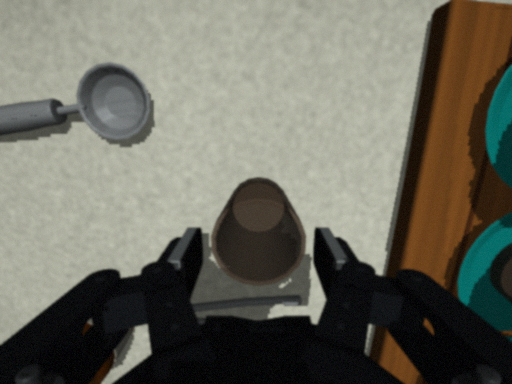

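```bash
python3 - <<'E'
from sau import *
cp=campose("wrist");s=sense()['eef_pos'];p,d=capture("wrist");P=cloud("wrist",d,cp);im=p[:,:,::-1].copy()
a=np.linspace(0,2*np.pi,150)
for z,r,col in[(70,27,(0,0,255)),(0,22.5,(0,255,255))]:
    for u,v in project("wrist",np.c_[s[0]+r*np.cos(a),s[1]+r*np.sin(a),a*0+z],cp):cv2.circle(im,(int(u),int(v)),0,col,-1)
for sg in(-1,1):
  for yy in(-11,11):
    u,v=project("wrist",[[s[0]+sg*30,s[1]+yy,s[2]+14]],cp)[0];cv2.circle(im,(int(u),int(v)),2,(0,255,0),-1)
cv2.imwrite("pics/w9o.png",cv2.resize(im[150:350,130:390],None,fx=3,fy=3,interpolation=cv2.INTER_CUBIC))
for u,v in[(200,240),(320,240),(190,255),(325,255),(200,300),(320,300),(250,300),(258,278),(165,290)]:print(u,v,P[v,u].round(1))
E
```

```text
200 240 [408.3 108.9  78.3]
320 240 [468.3 114.4  89.6]
190 255 [408.6 112.6 100.9]
325 255 [468.2 112.8 101.1]
200 300 [386.7  11.6  -0.6]
320 300 [493.5  12.4   0.5]
250 300 [431.5  15.9   4.8]
258 278 [438.6  78.6  66.8]
165 290 [410.4 121.6 138.7]
```

View pics/w9o.png

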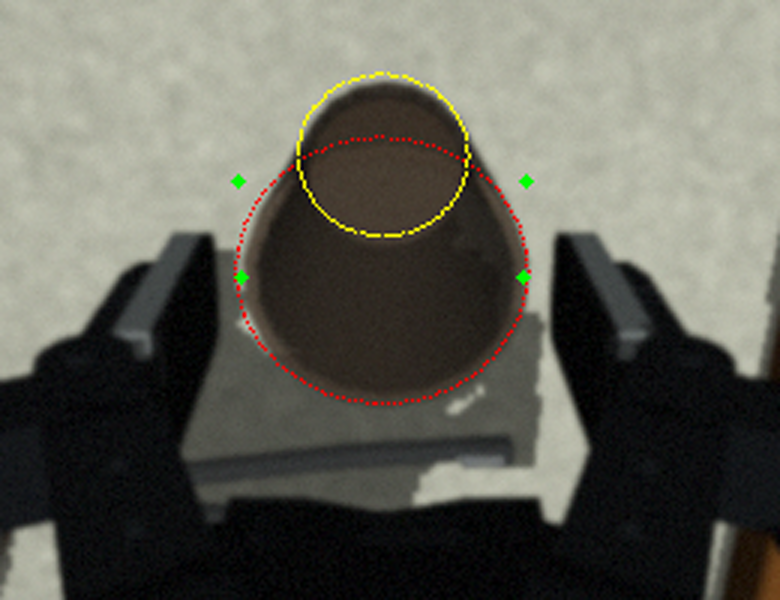

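```bash
python3 - <<'E'
from sau import *
cp=campose("wrist");s=sense()['eef_pos'];p,d=capture("wrist");P=cloud("wrist",d,cp)
for v in range(222,262,4):
    print(v,[ (u,*P[v,u].round(0).astype(int)) for u in(188,193,198,202)])
print(cp[2])
p,d=capture("side");cv2.imwrite("pics/s9.png",cv2.resize(p[100:250,140:300],None,fx=4,fy=4)[:,:,::-1])
E
```

```text
222 [(188, np.int64(382), np.int64(87), np.int64(1)), (193, np.int64(386), np.int64(87), np.int64(0)), (198, np.int64(390), np.int64(87), np.int64(1)), (202, np.int64(393), np.int64(87), np.int64(1))]
226 [(188, np.int64(381), np.int64(83), np.int64(0)), (193, np.int64(385), np.int64(83), np.int64(-1)), (198, np.int64(389), np.int64(83), np.int64(0)), (202, np.int64(393), np.int64(83), np.int64(0))]
230 [(188, np.int64(403), np.int64(116), np.int64(82)), (193, np.int64(-9223372036854775808), np.int64(-9223372036854775808), np.int64(-9223372036854775808)), (198, np.int64(408), np.int64(116), np.int64(81)), (202, np.int64(393), np.int64(80), np.int64(1))]
234 [(188, np.int64(405), np.int64(117), np.int64(88)), (193, np.int64(407), np.int64(116), np.int64(86)), (198, np.int64(408), np.int64(114), np.int64(83)), (202, np.int64(392), np.int64(76), np.int64(0))]
238 [(188, np.int64(406), np.int64(117), np.int64(92)), (193, np.int64(408), np.int64(116), np.int64(91)), (198, np.int64(409), np.int64(113), np.int64(84)), (202, np.int64(392), np.int64(72), np.int64(0))]
242 [(188, np.int64(407)
[... 473 characters left out ...]
int64(116), np.int64(102)), (193, np.int64(409), np.int64(112), np.int64(95)), (198, np.int64(409), np.int64(107), np.int64(85)), (202, np.int64(408), np.int64(102), np.int64(75))]
254 [(188, np.int64(409), np.int64(115), np.int64(104)), (193, np.int64(409), np.int64(110), np.int64(96)), (198, np.int64(408), np.int64(104), np.int64(84)), (202, np.int64(409), np.int64(100), np.int64(77))]
258 [(188, np.int64(408), np.int64(113), np.int64(104)), (193, np.int64(408), np.int64(108), np.int64(95)), (198, np.int64(408), np.int64(102), np.int64(86)), (202, np.int64(408), np.int64(97), np.int64(75))]
[438.92921447 174.08285107 211.88206928]<stdin>:4: RuntimeWarning: invalid value encountered in cast
```

View pics/s9.png

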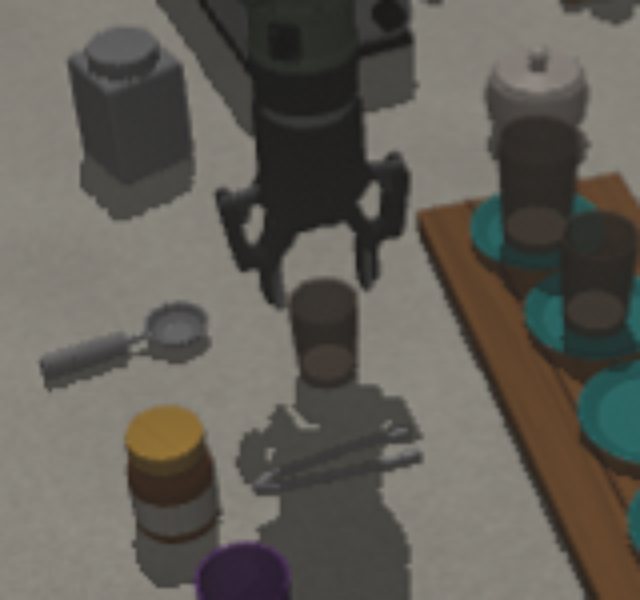

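That explains it: the fingertips sit at z≈70, about 36 mm above the reported TCP at this opening. Last time they closed over the rim of b and pressed down into it. d and c were gripped near their rims. For b I need a TCP of about 12 mm.

```bash
python3 -m jog '[[[0,0,0],[0,0,0],1],[[0,0,0],[0,0,0],1],[[0,0,0],[0,1,0],1],[[0,0,0],[0,2,0],1],[[0,0,0],[0,2.2,0],1],[[0,0,0],[0,2.2,0],1],[[0,0,0],[0,2.2,0],0.65],[[0,0,0],[0,2.2,0],0.65],[[0,0,0],[0,2.2,0],0.65],[[0,0,0],[0,2.2,0],0.65]]' 20
python3 - <<'E'
from sau import *
cp=campose("wrist");p,d=capture("wrist");P=cloud("wrist",d,cp);cv2.imwrite("pics/w10.png",p[:,:,::-1])
q=P[200:270,180:215].reshape(-1,3);q=q[(q[:,2]>15)&(q[:,1]>90)&(q[:,0]<413)];print(np.percentile(q[:,2],[0,2,5,20]),q[:,0].max())
p,d=capture("side");cv2.imwrite("pics/s10.png",cv2.resize(p[100:250,140:300],None,fx=4,fy=4)[:,:,::-1]);rel(None)
E
```

```text
time: 24.2
eef_pos: [438.2, 103.4, 11.7]
eef_rot: [-1.571, 0.002, 0.002]
contact_force: [-0.2, -0.0, 0.5]
grip_width: 55.5
[51.61935454 54.43537476 56.80869795 62.9751735 ] 412.98257647226285
t 24.3 pos [438.2 103.4  11.6] F [-0.9 -0.6 -0.1] w 55.1 q [ 0.07  0.38 -0.68  0.52 -0.    1.64]
```

View pics/s10.png

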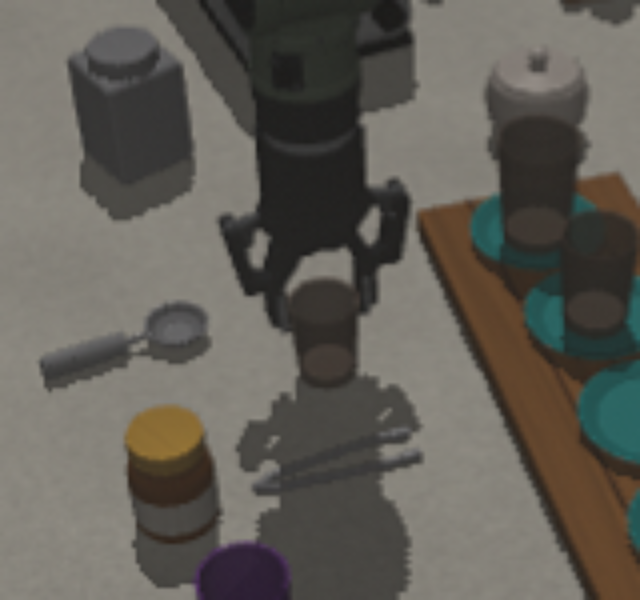

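View pics/w10.png

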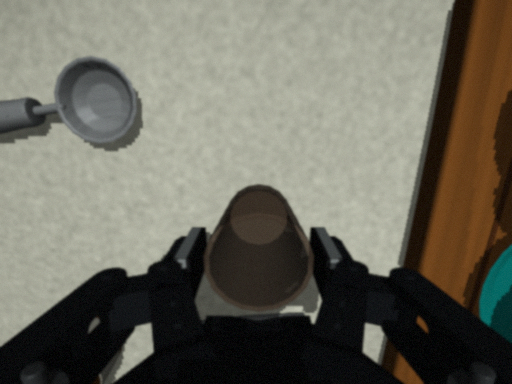

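Now the pads straddle the glass by ~20 mm and the palm is clear. Closing and lifting a little.

```bash
python3 -m jog '[[[0,0,0],[0,0,0],0.4],[[0,0,0],[0,0,0],0.4],[[0,0,0],[0,0,0],0.4],[[0,0,0],[0,0,0],0.4],[[0,0,0],[0,0,0],0.4]]' 25
```

```text
time: 24.92
eef_pos: [438.3, 103.4, 11.9]
eef_rot: [-1.571, 0.002, 0.002]
contact_force: [-1.0, 0.4, 6.0]
grip_width: 51.8
```

```bash
python3 -m jog '[[[0,0,0],[0,-1,0],0.4],[[0,0,0],[0,-4,0],0.4],[[0,0,0],[0,-8,0],0.4],[[0,0,0],[0,-13,0],0.4],[[0,0,0],[0,-15.4,0],0.4],[[0,0,0],[0,-15.4,0],0.4]]'
python3 - <<'E'
from h import *
rel([637,-54,155],phi=0)
E
```

```text
time: 25.68
eef_pos: [440.3, 103.6, 167.9]
eef_rot: [-1.571, -0.001, -0.002]
contact_force: [0.5, 1.3, -0.7]
grip_width: 51.9
t 25.675 pos [440.3 103.6 167.9] F [ 0.5  1.3 -0.7] w 51.9 q [ 0.07  0.17 -0.48  0.92 -0.    1.64]
shift cm [ 19.67   1.33 -15.76]
turn deg [ 0.   -0.01  0.11]
```

```bash
python3 -m jog '[[[0,0,0],[4,0,-3.2],0.4],[[0,0,0],[8.5,0.4,-6.8],0.4],[[0,0,0],[13,0.8,-10.4],0.4],[[0,0,0],[17.5,1.2,-14],0.4],[[0,0,0],[19.6,1.3,-15.8],0.4],[[0,0,0],[19.6,1.3,-15.8],0.4],[[0,0,0],[19.6,1.3,-15.8],0.4],[[0,0,0],[19.6,1.3,-15.8],0.4]]'
python3 ov.py w11 637 -54 11.9 70 27 22.5
```

```text
time: 26.68
eef_pos: [635.2, -53.4, 155.0]
eef_rot: [-1.571, -0.001, 0.0]
contact_force: [-0.9, 0.1, -1.4]
grip_width: 52.0
[640.5  60.3] 306 arc bins 17
[636.9 -54.7] 210 arc bins 15
t 26.725 pos [635.5 -53.4 155.3] F [ 0.5 -0.9 -0.7] w 51.8 q [-0.2   0.51 -0.01  1.05  0.    1.37]
shift cm [ 0.14 11.64 -0.06]
turn deg [-0.01  0.06  0.08]
```

View pics/w11.png

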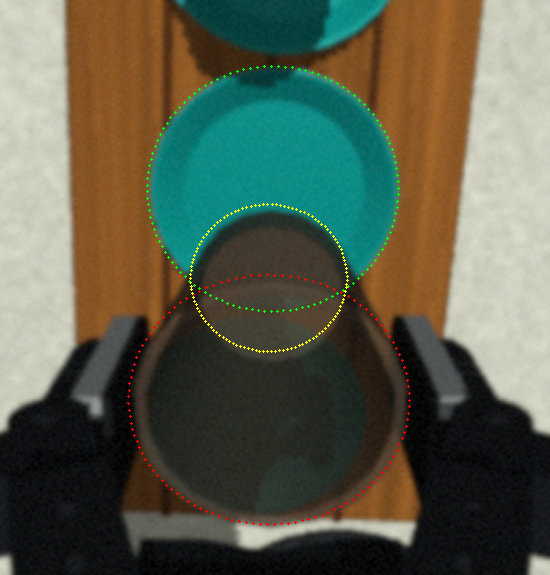

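```bash
python3 -m jog '[[[0,0,0],[0.1,3,0],0.4],[[0,0,0],[0.15,6,0],0.4],[[0,0,0],[0.15,9,0],0.4],[[0,0,0],[0.15,10.5,0],0.4],[[0,0,0],[0.15,11.1,0],0.4],[[0,0,0],[0.15,11.2,0],0.4],[[0,0,0],[0.15,11.2,0],0.4]]'
python3 -m jog '[[[0,0,0],[0,0.05,0],0.4],[[0,0,0],[0,0.1,0],0.4],[[0,0,0],[0,0.15,0],0.4],[[0,0,0],[0,0.2,0],0.4],[[0,0,0],[0,0.2,0],0.4]]'
```

```text
time: 27.6
eef_pos: [638.0, -53.6, 44.4]
eef_rot: [-1.571, -0.003, -0.002]
contact_force: [-0.6, 0.1, -1.2]
grip_width: 52.1
time: 28.22
eef_pos: [637.9, -53.6, 42.3]
eef_rot: [-1.571, -0.003, -0.001]
contact_force: [-0.1, -0.5, -1.0]
grip_width: 51.9
```

```bash
python3 -m jog '[[[0,0,0],[0,0.1,0],0.4],[[0,0,0],[0,0.2,0],0.4],[[0,0,0],[0,0.25,0],0.4],[[0,0,0],[0,0.25,0],0.4]]';python3 -m jog '[[[0,0,0],[0,0.06,0],0.4],[[0,0,0],[0,0.12,0],0.4],[[0,0,0],[0,0.12,0],0.4]]'
```

```text
time: 28.72
eef_pos: [637.9, -53.5, 39.7]
eef_rot: [-1.571, -0.003, -0.001]
contact_force: [0.2, -0.3, -0.6]
grip_width: 52.0
time: 29.1
eef_pos: [638.0, -53.7, 39.1]
eef_rot: [-1.571, -0.003, -0.002]
contact_force: [-1.3, 0.0, 4.3]
grip_width: 52.3
```

```bash
python3 -m jog '[[[0,0,0],[0,0,0],1],[[0,0,0],[0,0,0],1],[[0,0,0],[0,0,0],1],[[0,0,0],[0,0,0],1],[[0,0,0],[0,-1,0],1],[[0,0,0],[0,-4,0],1],[[0,0,0],[0,-9,0],1],[[0,0,0],[0,-14,0],1],[[0,0,0],[0,-14,0],1]]'
python3 - <<'E'
from h import *
p,d=capture("side");cv2.imwrite("pics/s11.png",cv2.resize(p[100:330,120:400],None,fx=2.6,fy=2.6)[:,:,::-1])
rel([423,-262.5,165],phi=0)
E
```

```text
time: 30.22
eef_pos: [641.0, -54.3, 185.1]
eef_rot: [-1.573, -0.011, -0.01]
contact_force: [0.4, 0.5, -0.8]
grip_width: 85.8
t 30.275 pos [639.4 -53.9 182.2] F [-0.4 -1.  -0.8] w 85.2 q [-0.2   0.5   0.04  1.1   0.    1.37]
shift cm [-21.67   1.56 -20.83]
turn deg [0.09 0.06 0.51]
```

View pics/s11.png

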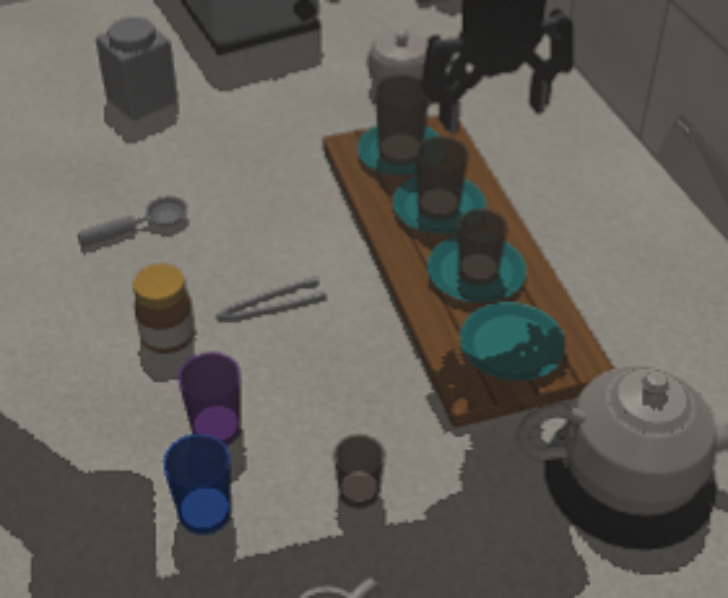

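b stands in the third saucer (480,245). Next, a.

```bash
python3 -m jog '[[[0,0,0.5],[-5,0,-5],1],[[0,0,0.5],[-21.7,1,-20.8],1],[[0,0,0.5],[-21.7,1.6,-20.8],1],[[0,0,0.5],[-21.7,1.6,-20.8],1],[[0,0,0.5],[-21.7,1.6,-20.8],1],[[0,0,0.5],[-21.7,1.6,-20.8],1],[[0,0,0.5],[-21.7,1.6,-20.8],1],[[0,0,0.5],[-21.7,1.6,-20.8],1]]'
python3 look.py w12 423,-263,58,22.5
python3 - <<'E'
from sau import *
saucers(np.load("w12.npz")['p'],campose("wrist"))
E
```

```text
time: 31.28
eef_pos: [423.4, -261.3, 164.3]
eef_rot: [-1.572, -0.002, 0.002]
contact_force: [0.0, 0.6, -0.1]
grip_width: 85.3
423,-263,58,22.5 472 [ 423.1 -263.2] rms 1.1 ymin/max [46. 47.  9.] z 57.8
t 31.325 pos [ 423.5 -261.3  164.4] F [-0.1 -0.3 -0.7] w 85.2 q [-0.7   0.25 -0.38  0.94 -0.    0.87]
[637.1 -51.9] 95 arc bins 7
[ 627.1 -165.3] 293 arc bins 18
```

View pics/w12.png

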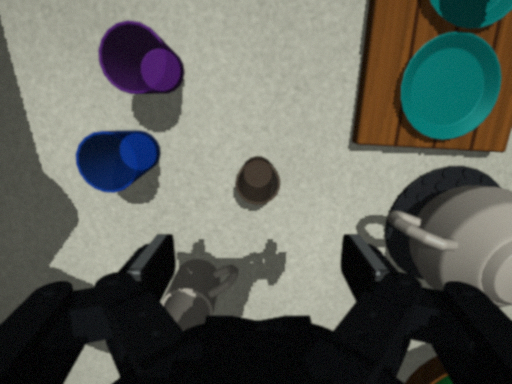

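a (258,180) is the smoked one; blue (120,158), the mug and the teapot are clear. Descending.

```bash
python3 -m jog '[[[0,0,0],[0,5,-0.15],1],[[0,0,0],[0,10,-0.15],1],[[0,0,0],[0,14,-0.15],1],[[0,0,0],[0,15.5,-0.15],1],[[0,0,0],[0,16.1,-0.15],1],[[0,0,0],[0,16.1,-0.15],1],[[0,0,0],[0,16.1,-0.15],0.59],[[0,0,0],[0,16.1,-0.15],0.59],[[0,0,0],[0,16.1,-0.15],0.59],[[0,0,0],[0,16.1,-0.15],0.59]]' 20
python3 - <<'E'
from sau import *
p,d=capture("wrist");cv2.imwrite("pics/w13.png",p[:,:,::-1])
p,d=capture("side");cv2.imwrite("pics/s13.png",cv2.resize(p[180:330,180:340],None,fx=4,fy=4)[:,:,::-1]);rel([423.1,-263.1,2])
E
```

```text
time: 32.58
eef_pos: [423.6, -263.1, 3.7]
eef_rot: [-1.572, -0.003, 0.002]
contact_force: [-0.7, -0.3, 0.2]
grip_width: 50.3
t 32.675 pos [ 423.5 -263.     3.5] F [-0.1 -0.5  0.6] w 50.3 q [-0.7   0.46 -0.57  0.55 -0.    0.86]
shift cm [-0.04  0.15 -0.01]
```

View pics/s13.png

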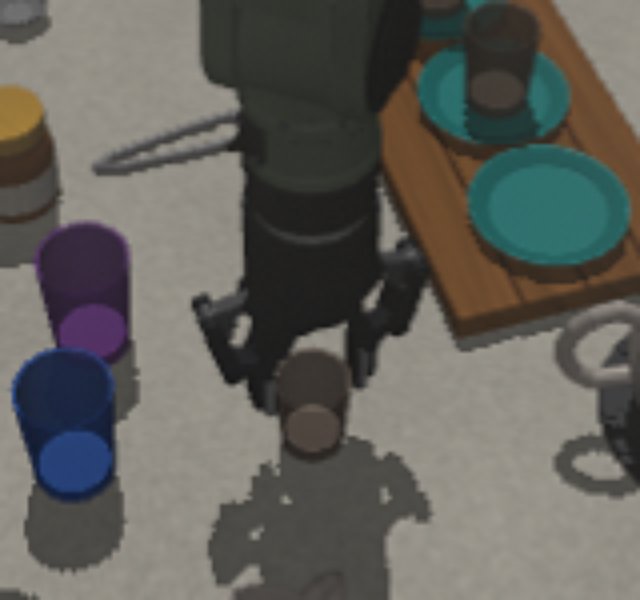

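View pics/w13.png

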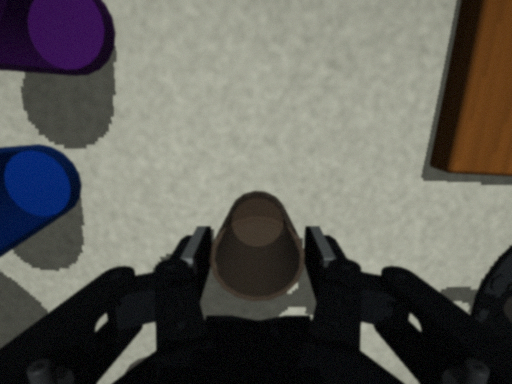

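The pads straddle a. Close and lift.

```bash
python3 -m jog '[[[0,0,0],[0,0,0],0.4],[[0,0,0],[0,0,0],0.4],[[0,0,0],[0,0,0],0.4],[[0,0,0],[0,0,0],0.4],[[0,0,0],[0,0,0],0.4]]' 25
python3 -m jog '[[[0,0,0],[0,-1,0],0.4],[[0,0,0],[0,-4,0],0.4],[[0,0,0],[0,-8,0],0.4],[[0,0,0],[0,-13,0],0.4],[[0,0,0],[0,-15.4,0],0.4],[[0,0,0],[0,-15.4,0],0.4]]'
python3 - <<'E'
from h import *
rel([627,-165.3,140],phi=0)
E
```

```text
time: 33.3
eef_pos: [423.5, -263.1, 3.8]
eef_rot: [-1.572, -0.002, 0.002]
contact_force: [-1.2, 1.2, 6.4]
grip_width: 46.9
time: 34.05
eef_pos: [424.8, -263.8, 159.9]
eef_rot: [-1.575, -0.005, -0.0]
contact_force: [-0.8, 0.0, -1.8]
grip_width: 46.3
t 34.05 pos [ 424.8 -263.8  159.9] F [-0.8  0.  -1.8] w 46.3 q [-0.7   0.26 -0.38  0.92 -0.    0.86]
shift cm [20.24  2.02  9.8 ]
turn deg [0.26 0.18 0.2 ]
```

```bash
python3 -m jog '[[[0.2,0.1,0.2],[4,0,2.5],0.4],[[0.2,0.1,0.2],[8.5,0.3,5],0.4],[[0.2,0.1,0.2],[13.5,0.8,7],0.4],[[0.2,0.1,0.2],[18,1.6,9],0.4],[[0.2,0.1,0.2],[20.2,2,9.8],0.4],[[0.2,0.1,0.2],[20.2,2,9.8],0.4],[[0.2,0.1,0.2],[20.2,2,9.8],0.4],[[0.2,0.1,0.2],[20.2,2,9.8],0.4]]'
python3 ov.py w14 627 -165.3 3.8 58 24 20
```

```text
time: 35.05
eef_pos: [625.5, -165.8, 140.1]
eef_rot: [-1.572, 0.0, 0.001]
contact_force: [-0.1, 0.1, -0.9]
grip_width: 46.4
[634.1  54.2] 36 arc bins 3
[637.  -53.5] 346 arc bins 18
[ 627.4 -166.2] 225 arc bins 15
t 35.1 pos [ 625.7 -165.9  140.4] F [ 0.1  0.5 -0.8] w 46.5 q [-0.37  0.54  0.    1.03 -0.    1.2 ]
shift cm [ 0.13 10.96  0.08]
turn deg [ 0.06  0.01 -0.01]
```

View pics/w14.png

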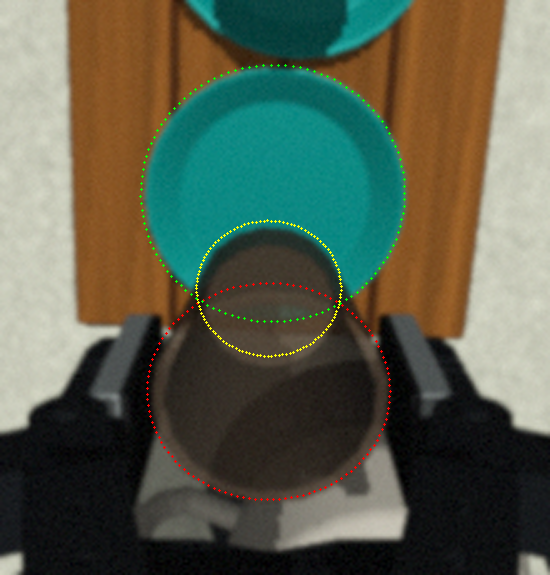

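```bash
python3 -m jog '[[[0,0,0],[0.1,3,0.05],0.4],[[0,0,0],[0.1,6,0.05],0.4],[[0,0,0],[0.1,9,0.05],0.4],[[0,0,0],[0.1,10.2,0.05],0.4],[[0,0,0],[0.1,10.6,0.05],0.4],[[0,0,0],[0.1,10.6,0.05],0.4],[[0,0,0],[0.1,10.7,0.05],0.4]]'
python3 -m jog '[[[0,0,0],[0,0.05,0],0.4],[[0,0,0],[0,0.1,0],0.4],[[0,0,0],[0,0.15,0],0.4],[[0,0,0],[0,0.2,0],0.4],[[0,0,0],[0,0.2,0],0.4]]'
```

```text
time: 35.98
eef_pos: [627.7, -165.9, 34.7]
eef_rot: [-1.573, -0.002, -0.001]
contact_force: [-0.4, 0.1, 0.2]
grip_width: 46.5
time: 36.6
eef_pos: [627.6, -165.9, 32.6]
eef_rot: [-1.573, -0.002, -0.001]
contact_force: [-0.0, -0.3, -1.3]
grip_width: 46.6
```

```bash
python3 -m jog '[[[0,0,0],[0,0.07,0],0.4],[[0,0,0],[0,0.13,0],0.4],[[0,0,0],[0,0.13,0],0.4]]';python3 -m jog '[[[0,0,0],[0,0.06,0],0.4],[[0,0,0],[0,0.12,0],0.4],[[0,0,0],[0,0.12,0],0.4]]'
```

```text
time: 36.98
eef_pos: [627.5, -165.9, 31.2]
eef_rot: [-1.573, -0.001, -0.001]
contact_force: [-0.4, 0.1, -0.2]
grip_width: 46.2
time: 37.35
eef_pos: [627.7, -166.0, 30.8]
eef_rot: [-1.573, -0.002, -0.001]
contact_force: [-1.8, 0.5, 5.0]
grip_width: 46.7
```

Contact. Release, rise, then back off in -x to clear the cameras.

```bash
python3 -m jog '[[[0,0,0],[0,0,0],1],[[0,0,0],[0,0,0],1],[[0,0,0],[0,0,0],1],[[0,0,0],[0,0,0],1],[[0,0,0],[0,-1,0],1],[[0,0,0],[0,-4,0],1],[[0,0,0],[0,-9,0],1],[[0,0,0],[0,-15,0],1],[[0,0,0],[0,-17,0],1]]'
python3 -m jog '[[[0,0,0],[-5,0,0],1],[[0,0,0],[-11,0,0],1],[[0,0,0],[-17,-1,0],1],[[0,0,0],[-23,-2,0],1],[[0,0,0],[-28,-3,0],1],[[0,0,0],[-28,-3,0],1],[[0,0,0],[-28,-3,0],1]]'
python3 - <<'E'
from sau import *
for n in("top","side"):
    p,d=capture(n);P=cloud(n,d)
    if n=="top":cv2.imwrite("pics/t14.png",cv2.resize(p[110:200,160:390],None,fx=3.4,fy=3.4,interpolation=cv2.INTER_CUBIC)[:,:,::-1])
    else:cv2.imwrite("pics/s14.png",cv2.resize(p[130:330,220:420],None,fx=3,fy=3,interpolation=cv2.INTER_CUBIC)[:,:,::-1])
    for nm,c,h,r in[("a",(627,-166),58,22.5),("b",(637,-54),70,25.5),("c",(640,60),82,28.5),("d",(636,171),94,31.5)]:
        k=(np.hypot(P[...,0]-c[0],P[...,1]-c[1])<r+12)&(P[...,2]>h+27-6)&(P[...,2]<h+40)
        q=P[k]
        if len(q)>8:print(n,nm,len(q),least_squares(lambda c:np.hypot(*(q[:,:2]-c).T)-r,np.mean(q[:,:2],0),loss='soft_l1').x.round(1),np.median(q[:,2]).round())
    saucers(p,campose(n))
rel(None)
E
```

```text
time: 38.48
eef_pos: [629.5, -166.5, 206.5]
eef_rot: [-1.576, -0.008, -0.007]
contact_force: [0.8, 0.4, -0.2]
grip_width: 85.5
time: 39.35
eef_pos: [350.1, -167.0, 234.8]
eef_rot: [-1.577, -0.009, -0.009]
contact_force: [0.0, 0.6, -0.3]
grip_width: 85.4
top a 48 [ 628. -168.] 86.0
top b 54 [640.6 -55.8] 97.0
top c 62 [641.8  58.6] 108.0
top d 73 [636.5 169.5] 122.0
[640.1 167.6] 45 arc bins 8
[641.7  64.9] 49 arc bins 12
[638.4 -57.7] 42 arc bins 12
[ 626.5 -162. ] 43 arc bins 11
side a 100 [ 627.2 -168.9] 84.0
side b 107 [637.9 -56.4] 96.0
side c 107 [639.1  58.4] 108.0
side d 109 [634.8 169.8] 120.0
[639.7 -53.9] 29 arc bins 7
[ 628.6 -162.3] 66 arc bins 10
t 39.45 pos [ 350.3 -166.7  234.1] F [0.3 0.3 0.3] w 85.3 q [-0.64 -0.02 -0.51  1.07  0.    0.93]
```

View pics/t14.png

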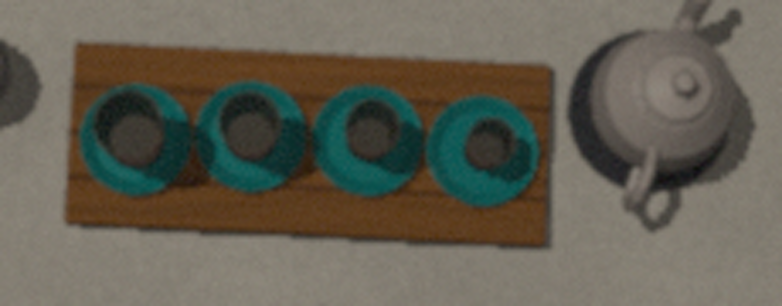

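View pics/s14.png

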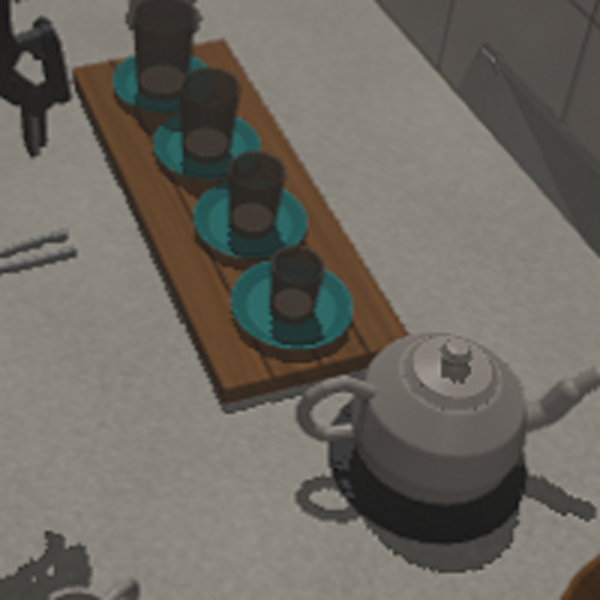

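All four stand upright, centred, and in the right order. Handing in.

```bash
python3 -c "
from cell import order,sense
print(sense()['time'],order.job_done())"
```

```text
the job is handed in; nothing more can be done
39.45 None
```

I put the four smoked glasses on the saucers in order of height: 58 mm next to the teapot, then 70, 82 and 94 mm at the sugar-bowl end. I handed the job in at 39.5 s of the 112 s allowed; no verdict was reported.

**Handling:** Each glass was lowered in small steps until contact showed as about 4–7 N, then released. The blue and purple look-alikes were left alone.

**Last checks:**
- **Upright and centred:** The top and side pictures show all four upright and in the saucers. Rim fits put each about 1–3 mm from its saucer's centre.
- **Disagreement:** The shortest glass measured about 4–5 mm off in y in the side camera and 1–2 mm in the top camera. In the enlarged side picture its foot looks centred.
- **Saucers:** They look unmoved. Their final fits are noisier because the glasses cover part of each one.

**What went wrong:** The first grasp of the 70 mm glass was too high. The fingertips sat about 36 mm above the reported tool point, more than I expected from the description. The fingers closed over the rim and pressed with about 66 N up and 33 N sideways.
- **Effect:** The glass did not move, and I regripped it lower after measuring the fingertips. I believe the fingers carried the load rather than the gripper's body, but I could not confirm that. If it counts against the 40 N limit, it would be a fault.
- **Earlier grips:** The 82 mm and 94 mm glasses were held nearer their rims than I intended, but both were placed without slipping.

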